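# Prop square tubes with a screw jack

### The arm

A 6-joint arm with a two-finger parallel gripper is mounted at the origin on a cart in front of the work surface, level with it; the furniture and walls round the work are solid. World frame = base frame: x ahead of the robot, y to its left, z up, the work surface at z = 0. Lengths are in m, angles in rad, forces in N, time in s.
With the tool pointing down it reaches from about 0.375 to 0.9 m from the base axis. Payload 3.1 kg.
Tool frame: the origin (TCP) lies on the front face of the gripper's body, between the roots of the fingers; the fingertips stand 70 mm ahead of it and the grasp point (between the pads) lies 51 mm ahead of it; z points along the fingers, y is the line along which they close (so a half turn about z gives the same grasp; the last joint's range is limited). The gripper opens to 87 mm and grips with 3 to 60 N. Pads are 19 mm wide; open, the fingers measure 117 mm over their backs; the gripper's body (75 mm by 190 mm) begins 51 mm behind the grasp point.
Start: joints at [1.091, 0.527, 1.433, -0, 1.181, -0.178], TCP at [0.185, 0.597, 0.292] pointing down, gripper open.
Joint ranges: [-3.08, 3.08], [-0.75, 2.2], [0.22, 2.44], [-1.43, 4.57], [0, 2.65], [-2.85, 2.85]. Speed limits (rad/s): [2.79, 2.79, 3.14, 3.14, 3.14, 3.14].

### API

Orientations are given as a unit quaternion [x, y, z, w].
In Python, from rig import robot, cams, ticket gives the robot as it stands. The module is installed in compiled form; this text tells all that it offers.
- The arm moves only by the shell command python3 -m crank 'ROWS' [FORCE]. ROWS is JSON, a list of rows, each a list of 7 numbers: the shift along the tool's x, y, z in cm, then the turn, a rotation vector about the tool's x, y, z in rad, then the closure, from 0 (fully open) to 1 (shut). A call has 1 to 5 rows; each row shifts and turns the commanded pose from where the row before left it, along the tool's axes as they then stand; what a row does not reach is not made up. A row lasts 1/8 s, in which the tool goes at most 62.5 mm and 10.7 degrees, less where a joint would pass 70% of its speed; a pose out of reach is approached as far as the arm can. A call is refused whole if a number of a shift passes 6.25 or a number of a turn 0.188, either way. A call with a gripper value outside its range is refused whole. The fingers move at their own pace and stop on an object; FORCE is the grip in N (left out, the last holds). Time passes only in rows, so rows that do not move let the fingers close. It gives the time, the measured TCP pose, the force, the opening and the grip force at its end, in the units of the state.
- robot.get_obs(): the state, without advancing time (a new reading comes with each control period).
- cams.camera(name): name is "side" or "top"; returns the picture (384x512x3 uint8, red, green, blue); there is no depth.
- cams.camera_info(name): a dict with "intrinsics" (3x3 intrinsics, pixels), "pose" (4x4, takes a point from camera to world coordinates). Camera axes: x right, y down, z forward; pixel columns grow to the right and rows downward; lengths in m; the calibration is good to about 2 mm. A picture is of the moment at which its call begins. camera_info takes no time and is no camera call.
- ticket.hand_in(): hands the job in; it is judged then, once.
The state is a dict: "time": time; "q": joint angles; "joint_velocities": joint speeds; "joint_torque": joint torques, N m; "position": TCP position; "tool_rot": TCP orientation; "ft_force": force on the tool from outside, world axes, zero at the start; "moment": the same for the moment, N m; "grip_width": finger opening in m; "grip_force": force on a finger pad.
Only numpy, scipy, OpenCV 4.12 (cv2) and the standard library are available. Lean on these libraries where they do the work, as an engineer would, in place of code of your own. Each camera call takes 0.05 s, during which the arm holds its last target. There are 200 camera calls.

### The job

Get the jack ready to prop the tube work. First clear the steel cups off its platform and nest them all, mouth down on the rubber mat, one inside another with the smallest innermost, all standing flat; then lay every square tube down across both rests, one to a pair of slots and about centred; and last turn the jack's knob until the platform just touches the underside of the tubes, without lifting them noticeably out of the slots. Leave the other things on the bench alone.

Things in the scene. Friction and masses are not known exactly. Their poses are not given: they have to be found in the camera images.
- cup_large: largest of the plain steel cups: straight round vessel, outside 66 mm across, 66 mm high, walls 3 mm (bore 60 mm), standing mouth down, closed end (4 mm) up. Origin at its centre half-way up, z up. The cups start in a row on the jack's platform in any order; one of the three may be absent
- cup_middle: middle cup: outside 52 mm across, 54 mm high, walls 3 mm (bore 46 mm), mouth down; origin at its centre half-way up, z up
- cup_small: smallest cup: outside 38 mm across, 42 mm high, walls 3 mm, mouth down; origin at its centre half-way up, z up
- mat_top (a point): centre of the top face of the black rubber mat, 130 mm square, 4 mm thick, lying flat on the bench to the robot's right and fixed there
- tube_a: square steel tube, 25 x 25 mm, 330 mm long, 0.5 kg, lying on the bench to the robot's left; origin at its centre, x along its length. One of the two tubes may be absent
- tube_b: second tube, the same as the first, lying beside it; origin at its centre, x along its length
- slot_near (a point): two dark steel crossbars (rests), 244 mm apart along y, one at each end of the jack, height varies. Each has two slots open upward, 31 mm wide, 12 mm deep. This point: half-way between the rests, in line with the slots nearer the robot, at slot-floor height; y runs from rest to rest (a tube lies along it), x towards the far slots, z up. A seated tube's centre is 12.5 mm above
- slot_far (a point): the same point for the slots farther from the robot (69 mm farther along x); same axes
- jack_platform: flat aluminium platform of the scissor lab jack, 130 mm (x) by 204 mm (y), 8 mm thick; origin at the centre of its top face, z up, x and y axes as the slots'. It starts at its lowest, 70 mm above the bench, 20 to 34 mm below the slot floors; it can rise 45 mm and stays at any height
- knob_center (a point): centre of the jack's round black knob, 44 mm across and 30 mm high, on an upright shaft in front of the platform (100 mm above the bench, its top at 115 mm); it can be gripped across at any angle from above and stays put in height
- jack_knob (a joint): turn of the jack's knob, rad, 0 at the lowest platform height, up to 11.25; grows when the knob turns clockwise seen from above. The platform rises 4 mm per rad (25 mm per turn); the knob turns stiffly (about 0.12 N m) and stays where it is left
- brass_fitting: brass hexagon fitting, 42 mm high, standing; to be left alone
- tin: plain metal tin, 73 mm across, 88 mm high (a bystander, not one of the cups); to be left alone
- screw_jar: glass jar of screws with a metal lid, 72 mm across, 100 mm high; to be left alone

How it is judged:
On the way, in this order (a step that is already met when the one before it is completed fails the run):
1. the cups are nested in size order, mouth down, flat on the mat (z of cup_large in the frame of mat_top between 0.029 and 0.037 m and angle between each of cup_large, cup_middle, cup_small's own z axis and vertical below 0.1 rad and horizontal distance between each of cup_large, cup_middle, cup_small and mat_top below 0.055 m and linear speed of each of cup_large, cup_middle, cup_small below 0.03 m/s and z of cup_middle in the frame of mat_top between 0.023 and 0.031 m and z of cup_small in the frame of mat_top between 0.017 and 0.025 m and horizontal distance between cup_large and cup_middle below 0.008 m and horizontal distance between cup_middle and cup_small below 0.008 m and horizontal distance between cup_large and cup_small below 0.016 m), for 0.2 s.
2. every tube lies in its own pair of slots across both rests ((x of tube_a in the frame of slot_near between -0.006 and 0.006 m or x of tube_a in the frame of slot_far between -0.006 and 0.006 m) and y of tube_a in the frame of slot_near between -0.035 and 0.035 m and z of tube_a in the frame of slot_near between 0.0095 and 0.0155 m and angle between the x axis of each of tube_a, tube_b and the y axis of slot_near, either way round below 0.06 rad and linear speed of each of tube_a, tube_b below 0.03 m/s and (x of tube_b in the frame of slot_near between -0.006 and 0.006 m or x of tube_b in the frame of slot_far between -0.006 and 0.006 m) and y of tube_b in the frame of slot_near between -0.035 and 0.035 m and z of tube_b in the frame of slot_near between 0.0095 and 0.0155 m), for 0.2 s.
3. the platform touches the underside of every tube, which still lies in its slots ((x of tube_a in the frame of slot_near between -0.006 and 0.006 m or x of tube_a in the frame of slot_far between -0.006 and 0.006 m) and y of tube_a in the frame of slot_near between -0.035 and 0.035 m and z of tube_a in the frame of slot_near between 0.0095 and 0.0165 m and angle between the x axis of each of tube_a, tube_b and the y axis of slot_near, either way round below 0.06 rad and linear speed of each of tube_a, tube_b below 0.03 m/s and contact force between jack_platform and tube_a above 0.15 N and (x of tube_b in the frame of slot_near between -0.006 and 0.006 m or x of tube_b in the frame of slot_far between -0.006 and 0.006 m) and y of tube_b in the frame of slot_near between -0.035 and 0.035 m and z of tube_b in the frame of slot_near between 0.0095 and 0.0165 m and contact force between jack_platform and tube_b above 0.15 N), for 0.2 s.
At the end, for the whole second after the job is handed in: Cups nested mouth down, flat on the mat (centres within 8 mm of the next, 55 mm of the mat's centre); each tube in its slots (6 mm across, 35 mm lengthways, 0.06 rad), no more than 4 mm off the slot floors, the platform bearing on each tube; all at rest (all of step 1 and all of step 3); the robot touches nothing.
It fails at once if a bystander was moved more than 4 cm (distance of any of brass_fitting, tin, screw_jar from where it was at the start of the episode above 0.04 m).
Of cup_large, cup_middle, cup_small only 2 to 3 are there at a start; the rules pass over those that are not, and their reading is None.
Of tube_a, tube_b only 1 to 2 are there at a start; the rules pass over those that are not, and their reading is None.
At some moment in a run one of tube_a, tube_b may be knocked a few centimetres aside while the robot is not near it.
Once in a run the grip may slacken for a moment while it holds something.
It also fails if it takes over 210 s, if anything falls off the work surface, if the arm or the gripper's body presses on something with over 40 N, if the wrist force passes 120 N, or if a joint passes its speed limit or range.

## Working session

There is one attempt and no reset: what is moved stays moved. The work goes in short steps, Python scripts to look and compute and a shell command to move; the robot and the scene stay as the last step left them, time stands still between calls to the robot, and variables do not carry over. Pictures are saved under pics/ and viewed, at most 14 in all, crops included, and the job is handed in when it is done.

```bash
mkdir -p pics; cat > h.py <<'E'
import numpy as np, cv2
from scipy.spatial.transform import Rotation as R
from rig import robot, cams, ticket
def shot(n,f):
    im=cams.camera(n); cv2.imwrite('pics/'+f,im[:,:,::-1]); return im
def ray(n,u,v,z):
    i=cams.camera_info(n); K=np.array(i['intrinsics']); T=np.array(i['pose'])
    d=T[:3,:3]@np.linalg.solve(K,[u,v,1]); o=T[:3,3]
    return (o+d*(z-o[2])/d[2]).round(4)
def proj(n,p):
    i=cams.camera_info(n); K=np.array(i['intrinsics']); T=np.array(i['pose'])
    c=T[:3,:3].T@(np.array(p)-T[:3,3]); q=K@c; return (q[:2]/q[2]).round(1)
def go(x,y,z,yaw=None):
    """print shift (cm) in tool axes and yaw turn about tool z"""
    o=robot.get_obs(); r=R.from_quat(o['tool_rot']); p=np.array(o['position'])
    s=r.inv().apply(np.array([x,y,z])-p)*100
    print('shift cm',s.round(2), 'pos',p.round(4),'Ty axis',r.as_matrix()[:,1].round(3),'z',r.as_matrix()[:,2].round(3))
E
python3 - <<'E'
from h import *
for n in('side','top'):
    shot(n,n+'0.png'); i=cams.camera_info(n); print(n,np.array(i['intrinsics']).round(1).tolist(),np.array(i['pose']).round(3).tolist())
o=robot.get_obs(); print(o); go(0.5,0,0.3)
E
```

```text
side [[351.8, 0.0, 252.2], [0.0, 351.8, 194.9], [0.0, 0.0, 1.0]] [[0.839, -0.317, 0.443, 0.073], [-0.545, -0.47, 0.695, -0.81], [-0.012, -0.824, -0.567, 0.749], [0.0, 0.0, 0.0, 1.0]]
top [[381.1, 0.0, 256.8], [0.0, 381.1, 194.4], [0.0, 0.0, 1.0]] [[-0.027, -0.99, 0.142, 0.439], [-1.0, 0.028, 0.001, 0.013], [-0.005, -0.141, -0.99, 1.293], [0.0, 0.0, 0.0, 1.0]]
{'time': 0.1, 'q': array([ 1.09147343e+00,  5.28333867e-01,  1.43374684e+00, -7.32716752e-06,
        1.18137897e+00, -1.78534329e-01]), 'joint_velocities': array([ 1.16506957e-03, -1.32931152e-03, -3.47494184e-03, -5.61438653e-04,
        7.84537844e-05, -1.18250741e-04]), 'joint_torque': array([-3.90274672e-04, -4.40990710e+01, -1.77149749e+01,  6.34283060e-02,
        5.33796579e-02, -3.39147607e-05]), 'position': array([0.18492663, 0.5964831 , 0.29140221]), 'tool_rot': array([ 1.49826535e-01,  9.88711858e-01, -8.84557332e-04, -2.98344465e-04]), 'ft_force': array([-0.24972273, -0.29354484, -0.22081779]), 'moment': array([-0.02444946, -0.00042312,  0.00534831]), 'grip_force': 0.0, 'grip_width': 0.08721209313461625}
shift cm [-47.76 -47.64  -0.79] pos [0.1849 0.5965 0.2914] Ty axis [ 0.296  0.955 -0.002] z [-0.001 -0.002 -1.   ]
```

View pics/side0.png

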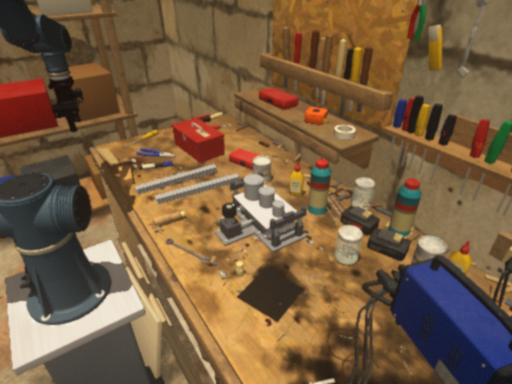

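View pics/top0.png

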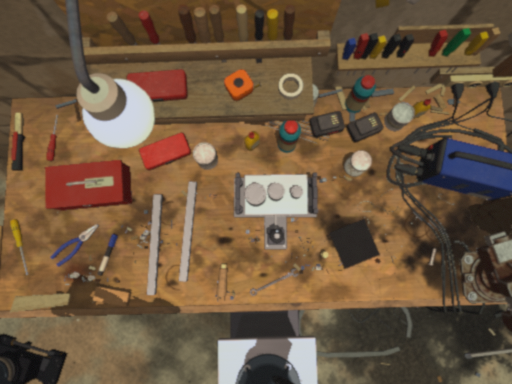

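The top view shows three cups at (257,193), (276,191) and (296,191), the knob at (275,235), the mat at (354,243), and tubes at (154,245) and (187,232). The fitting is at (324,255). I'll take enlarged crops next.

```bash
python3 - <<'E'
from h import *
a=cv2.imread('pics/top0.png'); b=cv2.imread('pics/side0.png')
cv2.imwrite('pics/tc.png',cv2.resize(a[160:280,225:385],None,fx=5,fy=5,interpolation=cv2.INTER_CUBIC))
cv2.imwrite('pics/sc.png',cv2.resize(b[155:265,205:325],None,fx=5,fy=5,interpolation=cv2.INTER_CUBIC))
for p,z,n in [((257,193),.136,'L'),((276,191),.124,'M'),((296,191),.112,'S'),((275,235),.115,'knob'),((354,243),.004,'mat')]: print(n,ray('top',*p,z))
g=cv2.cvtColor(a,cv2.COLOR_BGR2HSV)
m=((g[:,:,1]<60)&(g[:,:,2]>95)).astype(np.uint8); m[:, :140]=0;m[:,200:]=0;m[:175]=0;m[305:]=0
n,l,s,c=cv2.connectedComponentsWithStats(m)
for k in range(1,n):
    if s[k,4]>200:
        cn,_=cv2.findContours((l==k).astype(np.uint8),0,2); r=cv2.minAreaRect(cn[0]); bp=cv2.boxPoints(r)
        print(r,ray('top',*r[0],.025),[ray('top',*q,.025)[:2].tolist() for q in bp])
# mat
m=((g[:,:,2]<45)).astype(np.uint8); m[:, :325]=0;m[:,390:]=0;m[:210]=0;m[275:]=0
n,l,s,c=cv2.connectedComponentsWithStats(m); k=1+s[1:,4].argmax(); cn,_=cv2.findContours((l==k).astype(np.uint8),0,2); r=cv2.minAreaRect(cn[0]); print('mat',r,ray('top',*r[0],.004),[ray('top',*q,.004)[:2].tolist() for q in cv2.boxPoints(r)])
E
```

```text
L [0.6087 0.014  0.136 ]
M [ 0.6151 -0.0451  0.124 ]
S [ 0.6151 -0.1083  0.112 ]
knob [ 0.4797 -0.0377  0.115 ]
mat [ 0.4496 -0.3063  0.004 ]
((187.56105041503906, 231.0540771484375), (8.154977798461914, 99.0829849243164), 5.5054779052734375) [0.5038 0.2479 0.025 ] [[0.3456, 0.2769], [0.6712, 0.2453], [0.6678, 0.2179], [0.3424, 0.2504]]
((152.6509552001953, 244.39915466308594), (11.619091987609863, 99.56110382080078), 3.122130870819092) [0.463  0.3634 0.025 ] [[0.3047, 0.3892], [0.6304, 0.3757], [0.6271, 0.3366], [0.3017, 0.3515]]
mat ((352.1006164550781, 240.54139709472656), (42.461544036865234, 36.23077392578125), 67.38013458251953) [ 0.458  -0.3004  0.004 ] [[0.5025, -0.2193], [0.5464, -0.335], [0.4139, -0.3808], [0.3712, -0.2666]]
```

View pics/tc.png

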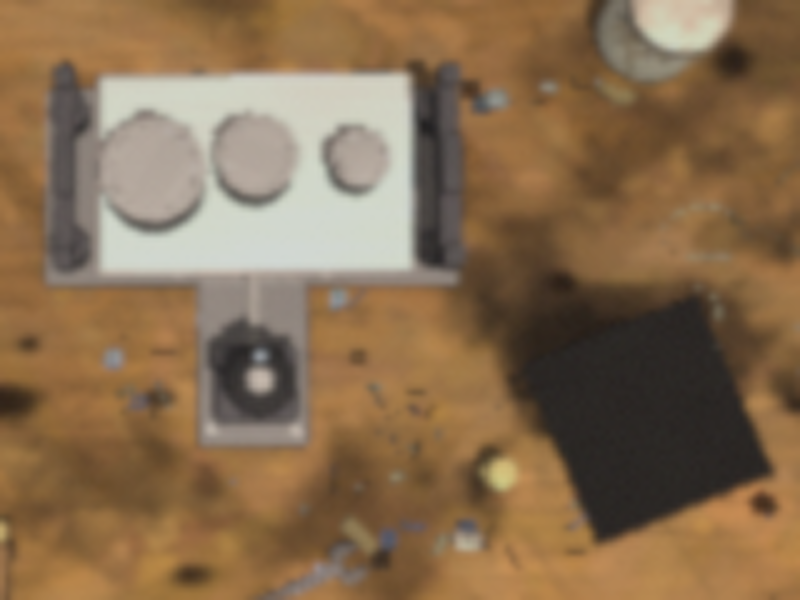

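View pics/sc.png

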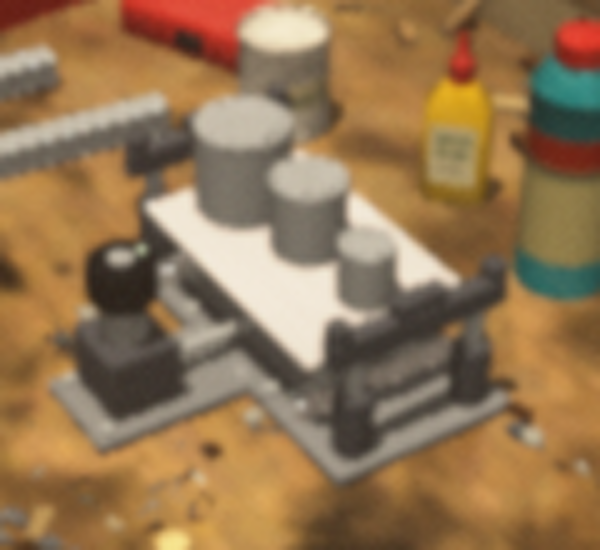

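The crops show three cups with their tops around (152,165), (255,154) and (357,155) in the top crop. The mat corners are clear, and each dark crossbar has two slots. Now I'll measure these.

```bash
python3 - <<'E'
from h import *
T=lambda X,Y:((X+.5)/5-.5+225,(Y+.5)/5-.5+160)
S=lambda X,Y:((X+.5)/5-.5+205,(Y+.5)/5-.5+155)
for n,t,s,z in [('L',(152,165),(244,128),.136),('M',(255,154),(309,182),.124),('S',(357,155),(367,245),.112),('knob',(259,372),(119,258),.115)]:
    print(n,ray('top',*T(*t),z),ray('side',*S(*s),z))
print('plat top',[ray('top',*T(*q),.07)[:2].tolist() for q in[(100,73),(411,72),(413,272),(99,272)]])
print('plat side',[ray('side',*S(*q),.07)[:2].tolist() for q in[(146,202),(318,368)]])
print('mat',[ray('top',*T(*q),.004)[:2].tolist() for q in[(697,296),(773,472),(600,540),(523,365)]])
print('brass',ray('top',*T(500,473),.042))
for z in(.1,.11,.12): print(z,'bar R near/far',ray('top',*T(449,262),z),ray('top',*T(448,68),z),ray('side',*S(340,328),z),ray('side',*S(492,266),z))
E
```

```text
L [0.6101 0.0201 0.136 ] [0.6017 0.0106 0.136 ]
M [ 0.617  -0.0439  0.124 ] [ 0.611  -0.0507  0.124 ]
S [ 0.6164 -0.1083  0.112 ] [ 0.6111 -0.1131  0.112 ]
knob [ 0.4827 -0.0422  0.115 ] [ 0.4756 -0.043   0.115 ]
plat top [[0.6815, 0.0528], [0.6765, -0.1502], [0.5456, -0.1455], [0.5512, 0.0565]]
plat side [[0.5515, 0.0571], [0.5477, -0.1517]]
mat [[0.5298, -0.3452], [0.411, -0.3879], [0.3695, -0.27], [0.4866, -0.2252]]
brass [ 0.416  -0.1995  0.042 ]
0.1 bar R near/far [ 0.5487 -0.1645  0.1   ] [ 0.6726 -0.1699  0.1   ] [ 0.5585 -0.1581  0.1   ] [ 0.6719 -0.1607  0.1   ]
0.11 bar R near/far [ 0.5477 -0.163   0.11  ] [ 0.6706 -0.1683  0.11  ] [ 0.5511 -0.1681  0.11  ] [ 0.6626 -0.1707  0.11  ]
0.12 bar R near/far [ 0.5468 -0.1615  0.12  ] [ 0.6687 -0.1668  0.12  ] [ 0.5436 -0.1782  0.12  ] [ 0.6534 -0.1807  0.12  ]
```

```bash
python3 - <<'E'
from h import *
th=np.linspace(0,2*np.pi,72)
for nm,(x,y),r,z in [('L',(.6101,.0201),.033,.136),('M',(.617,-.0439),.026,.124),('S',(.6164,-.1083),.019,.112)]:
  for n,u0,v0 in(('top',225,160),('side',205,155)):
    for zz in (z,.07):
      P=np.array([proj(n,(x+r*np.cos(t),y+r*np.sin(t),zz)) for t in th]); P=(P-[u0,v0]+.5)*5-.5
      print(nm,n,zz,'X',P[:,0].min().round(),P[:,0].max().round(),'Y',P[:,1].min().round(),P[:,1].max().round())
E
python3 -c "
import cv2
b=cv2.imread('pics/side0.png');cv2.imwrite('pics/sc2.png',cv2.resize(b[165:230,230:295],None,fx=9,fy=9,interpolation=cv2.INTER_CUBIC))
g=cv2.cvtColor(b,cv2.COLOR_BGR2HSV)
for v in (180,183,200): print(v,b[v,236:270].mean(1).round().tolist())
a=cv2.imread('pics/top0.png')
for v in (191,193): print(a[v,240:306].mean(1).round().astype(int).tolist())
for u in (255,276,296): print(u,a[172:212,u].mean(1).round().astype(int).tolist())
"
```

```text
L top 0.136 X 99.0 206.0 Y 112.0 219.0
L top 0.07 X 102.0 204.0 Y 130.0 230.0
L side 0.136 X 197.0 296.0 Y 92.0 145.0
L side 0.07 X 200.0 296.0 Y 174.0 228.0
M top 0.124 X 213.0 297.0 Y 112.0 195.0
M top 0.07 X 211.0 291.0 Y 127.0 207.0
M side 0.124 X 270.0 351.0 Y 152.0 197.0
M side 0.07 X 270.0 350.0 Y 220.0 266.0
S top 0.112 X 326.0 388.0 Y 125.0 185.0
S top 0.07 X 321.0 380.0 Y 136.0 194.0
S side 0.112 X 339.0 400.0 Y 220.0 256.0
S side 0.07 X 338.0 398.0 Y 274.0 311.0
180 [97.0, 96.0, 91.0, 86.0, 81.0, 75.0, 78.0, 117.0, 164.0, 184.0, 187.0, 187.0, 186.0, 187.0, 186.0, 186.0, 186.0, 187.0, 186.0, 187.0, 186.0, 187.0, 183.0, 180.0, 178.0, 173.0, 164.0, 142.0, 135.0, 129.0, 116.0, 105.0, 98.0, 89.0]
183 [99.0, 96.0, 89.0, 84.0, 78.0, 72.0, 68.0, 74.0, 95.0, 120.0, 143.0, 157.0, 168.0, 177.0, 176.0, 175.0, 179.0, 178.0, 177.0, 176.0, 173.0, 163.0, 147.0, 143.0, 127.0, 107.0, 97.0, 109.0, 133.0, 137.0, 131.0, 128.0, 124.0, 127.0]
200 [105.0, 156.0, 201.0, 223.0, 228.0, 228.0, 228.0, 229.0, 228.0, 225.0, 220.0, 210.0, 192.0, 178.0, 170.0, 154.0, 146.0, 141.0, 144.0, 149.0, 156.0, 164
[... 662 characters left out ...]
6, 187, 139, 115, 130, 151, 161, 167, 169, 170, 170, 171, 168, 171, 181, 198, 207, 207]
255 [128, 131, 143, 170, 197, 205, 205, 206, 203, 187, 148, 142, 158, 164, 165, 167, 167, 167, 167, 166, 166, 166, 167, 167, 168, 167, 168, 169, 169, 171, 170, 157, 120, 100, 144, 196, 209, 209, 210, 210]
276 [96, 106, 146, 193, 205, 205, 205, 205, 205, 202, 192, 171, 162, 165, 168, 167, 166, 165, 165, 166, 167, 166, 168, 171, 170, 165, 152, 113, 109, 159, 200, 209, 209, 209, 209, 210, 210, 211, 211, 211]
296 [99, 102, 134, 186, 203, 202, 203, 203, 205, 204, 203, 201, 185, 150, 156, 163, 163, 163, 165, 166, 168, 169, 170, 171, 161, 122, 126, 177, 203, 209, 210, 210, 209, 209, 209, 209, 209, 210, 210, 210]
```

```bash
python3 -m crank '[[0,0,0,0,0,0.1815,0],[0,0,0,0,0,0.1815,0],[0,0,0,0,0,0.1815,0],[0,0,0,0,0,0.1815,0],[0,0,0,0,0,0.1815,0]]' 25
python3 -m crank '[[0,0,0,0,0,0.1815,0],[0,0,0,0,0,0.1815,0],[-5,3,0,0,0,0,0],[-5,3,0,0,0,0,0],[-5,3,0,0,0,0,0]]'
python3 -m crank '[[-5,3,0,0,0,0,0],[-5,3,0,0,0,0,0],[-5,3,0,0,0,0,0],[-5,3,0,0,0,0,0],[-5,3,0,0,0,0,0]]'
python3 -m crank '[[-5,3,0,0,0,0,0],[-5,3,0,0,0,0,0],[-5,3,0,0,0,0,0],[-5,3,0,0,0,0,0],[-5,3,0,0,0,0,0]]'
python3 -c "
from h import *
go(.615,-.109,.18)"
```

```text
time: 0.72
position: [0.185, 0.5966, 0.2916]
tool_rot: [0.571, 0.821, -0.001, 0.0]
ft_force: [-0.0, 0.6, 0.3]
grip_width: 0.0868
grip_force: 0.0
time: 1.35
position: [0.2755, 0.4453, 0.2919]
tool_rot: [0.707, 0.707, -0.0, 0.0]
ft_force: [0.5, 0.2, -0.2]
grip_width: 0.0869
grip_force: 0.0
time: 1.98
position: [0.4256, 0.1951, 0.2921]
tool_rot: [0.707, 0.707, -0.0, -0.0]
ft_force: [0.8, 0.8, -0.4]
grip_width: 0.0871
grip_force: 0.0
time: 2.6
position: [0.5753, -0.055, 0.2919]
tool_rot: [0.707, 0.707, -0.0, -0.0]
ft_force: [0.7, 0.4, 0.5]
grip_width: 0.0867
grip_force: 0.0
shift cm [-5.4   3.98 11.18] pos [ 0.5753 -0.055   0.2919] Ty axis [ 1.    -0.001 -0.001] z [-0.001  0.    -1.   ]
```

```bash
python3 -m crank '[[-5.4,4,5,0,0,0,0],[0,0,5,0,0,0,0],[0,0,4.4,0,0,0,0],[0,0,0,0,0,0,1],[0,0,0,0,0,0,1]]'
python3 -m crank '[[0,0,0,0,0,0,1],[0,0,0,0,0,0,1],[0,0,0,0,0,0,1]]'
python3 -m crank '[[0,0,-2,0,0,0,1],[0,0,-4,0,0,0,1],[0,0,-4,0,0,0,1],[0,0,0,0,0,0,1]]'
python3 -c "
from h import *
shot('top','t1.png')
go(.45,-.307,.1)"
```

```text
time: 3.22
position: [0.6054, -0.0937, 0.1621]
tool_rot: [0.707, 0.707, 0.0, 0.001]
ft_force: [0.2, -1.2, 0.7]
grip_width: 0.0743
grip_force: 0.0
time: 3.6
position: [0.6055, -0.0937, 0.1623]
tool_rot: [0.707, 0.707, 0.001, 0.001]
ft_force: [1.6, -1.0, 0.6]
grip_width: 0.0451
grip_force: 0.4
time: 4.1
position: [0.6063, -0.0941, 0.2648]
tool_rot: [0.707, 0.707, 0.002, 0.004]
ft_force: [0.5, -0.2, -1.6]
grip_width: 0.0344
grip_force: 25.3
shift cm [-21.32 -15.55  16.23] pos [ 0.6051 -0.0937  0.2626] Ty axis [ 1.    -0.     0.003] z [ 0.003 -0.001 -1.   ]
```

```bash
python3 -m crank '[[0,0,4,0,0,0,1],[0,0,4,0,0,0,1],[0,0,1.7,0,0,0,1],[0,0,0.3,0,0,0,1],[0,0,0,0,0,0,1]]'
python3 -m crank '[[0,0,0,0,0,0,0.5],[0,0,0,0,0,0,0.3],[0,0,0,0,0,0,0],[0,0,-4,0,0,0,0],[0,0,-4,0,0,0,0]]'
python3 - <<'E'
from h import *
a=shot('top','t2.png');b=shot('side','s2.png')
c=np.hstack([cv2.resize(a[150:250,225:325],None,fx=4,fy=4,interpolation=2),cv2.resize(b[140:240,215:315],None,fx=4,fy=4,interpolation=2)])
cv2.imwrite('pics/c2.png',c[:,:,::-1]); go(.615,-.109,.148)
E
```

```text
time: 4.78
position: [0.6023, -0.0923, 0.1619]
tool_rot: [0.707, 0.707, -0.001, -0.003]
ft_force: [-5.4, 3.6, 16.2]
grip_width: 0.036
grip_force: 25.1
time: 5.4
position: [0.6043, -0.0936, 0.2405]
tool_rot: [0.707, 0.707, -0.001, -0.001]
ft_force: [1.0, 0.7, 0.0]
grip_width: 0.0753
grip_force: 0.0
shift cm [-1.43  0.7   9.72] pos [ 0.6072 -0.0944  0.2451] Ty axis [ 1.    -0.001  0.009] z [ 0.009 -0.003 -1.   ]
```

View pics/c2.png

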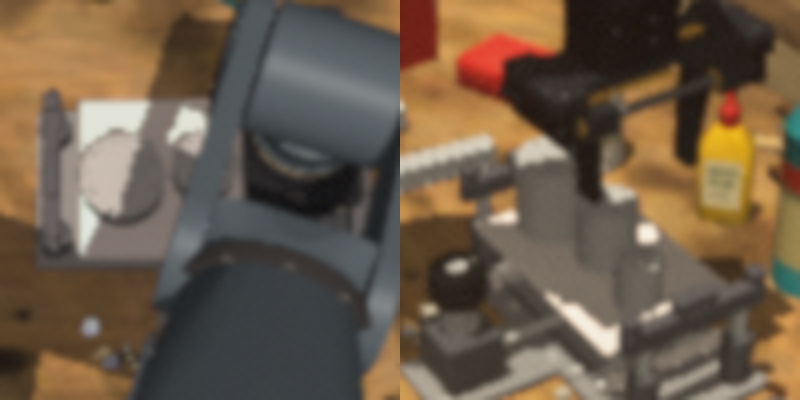

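The small cup is still upright at its place, around (643,270) in the side half of the picture. I'll regrasp it with smaller rows.

```bash
python3 -m crank '[[-1.6,0.9,3,0,0,0,0],[0,0,4,0,0,0,0],[0,0,2.4,0,0,0,0],[0,0,0,0,0,0,0],[0,0,0,0,0,0,1]]'
python3 -m crank '[[0,0,0,0,0,0,1],[0,0,0,0,0,0,1],[0,0,0,0,0,0,1],[0,0,0,0,0,0,1],[0,0,0,0,0,0,1]]'
python3 -c "
from h import *
go(.45,-.307,.1)"
```

```text
time: 6.12
position: [0.614, -0.1097, 0.1471]
tool_rot: [0.707, 0.707, 0.0, 0.0]
ft_force: [0.7, -0.4, 0.3]
grip_width: 0.0828
grip_force: 0.0
time: 6.75
position: [0.6135, -0.1096, 0.1471]
tool_rot: [0.707, 0.707, -0.0, -0.0]
ft_force: [-0.9, -0.2, 1.9]
grip_width: 0.0363
grip_force: 25.0
shift cm [-19.75 -16.33   4.71] pos [ 0.6135 -0.1096  0.1471] Ty axis [ 1.    -0.001 -0.   ] z [-0.  0. -1.]
```

```bash
python3 -m crank '[[0,0,-4,0,0,0,1],[0,0,-4,0,0,0,1],[-3.95,-3.27,0,0,0,0,1],[-3.95,-3.27,0,0,0,0,1],[-3.95,-3.27,0,0,0,0,1]]'
python3 -m crank '[[-3.95,-3.27,0,0,0,0,1],[-3.95,-3.27,0,0,0,0,1],[0,0,5,0,0,0,1],[0,0,5,0,0,0,1],[0,0,3.5,0,0,0,1]]'
python3 -m crank '[[0,0,0.8,0,0,0,1],[0,0,0.3,0,0,0,1],[0,0,0,0,0,0,1]]'
```

```text
time: 7.38
position: [0.5148, -0.229, 0.227]
tool_rot: [0.707, 0.707, 0.0, 0.001]
ft_force: [0.3, -0.8, -0.7]
grip_width: 0.0363
grip_force: 25.0
time: 8.0
position: [0.4495, -0.307, 0.09]
tool_rot: [0.708, 0.707, 0.0, -0.001]
ft_force: [0.8, 0.6, -0.2]
grip_width: 0.0366
grip_force: 25.0
time: 8.38
position: [0.4507, -0.3076, 0.0821]
tool_rot: [0.707, 0.707, -0.0, 0.001]
ft_force: [0.0, -0.9, -1.8]
grip_width: 0.036
grip_force: 25.0
```

```bash
python3 -m crank '[[0,0,0.1,0,0,0,1],[0,0,0.1,0,0,0,1],[0,0,0,0,0,0,1]]'

```

```text
time: 8.75
position: [0.4507, -0.3076, 0.081]
tool_rot: [0.707, 0.707, -0.0, 0.002]
ft_force: [-0.7, 0.8, 7.7]
grip_width: 0.0361
grip_force: 25.1
```

```bash
python3 -m crank '[[0,0,0,0,0,0,0.4],[0,0,0,0,0,0,0],[0,0,0,0,0,0,0],[0,0,-5,0,0,0,0],[0,0,-5,0,0,0,0]]'
python3 -m crank '[[0,0,-5,0,0,0,0],[5,3,0,0,0,0,0],[5,3,0,0,0,0,0],[5,3,0,0,0,0,0],[5,3,0,0,0,0,0]]'
python3 - <<'E'
from h import *
a=shot('top','t3.png');b=shot('side','s3.png')
c=np.hstack([cv2.resize(a[195:295,305:405],None,fx=4,fy=4,interpolation=2),cv2.resize(b[235:335,225:325],None,fx=4,fy=4,interpolation=2)])
cv2.imwrite('pics/c3.png',c[:,:,::-1]); go(.615,-.045,.148)
th=np.linspace(0,2*np.pi,72)
for n,u0,v0 in(('top',305,195),('side',225,235)):
    for zz in (.046,.004):
      P=np.array([proj(n,(.4507+.019*np.cos(t),-.3076+.019*np.sin(t),zz)) for t in th]); P=(P-[u0,v0]+.5)*4-.5
      print(n,zz,'X',P[:,0].min().round(),P[:,0].max().round(),'Y',P[:,1].min().round(),P[:,1].max().round())
E
```

```text
time: 9.38
position: [0.4496, -0.3067, 0.1789]
tool_rot: [0.707, 0.707, 0.0, -0.001]
ft_force: [1.0, -0.9, -0.2]
grip_width: 0.0784
grip_force: 0.0
time: 10.0
position: [0.5707, -0.1054, 0.2288]
tool_rot: [0.707, 0.707, -0.0, -0.0]
ft_force: [0.4, -0.7, 0.4]
grip_width: 0.0873
grip_force: 0.0
shift cm [5.67 4.31 8.1 ] pos [ 0.5721 -0.1021  0.2288] Ty axis [1.    0.006 0.001] z [ 0.001  0.002 -1.   ]
top 0.046 X 188.0 236.0 Y 168.0 215.0
top 0.004 X 176.0 222.0 Y 170.0 215.0
side 0.046 X 161.0 219.0 Y 163.0 208.0
side 0.004 X 160.0 217.0 Y 206.0 251.0
```

View pics/c3.png

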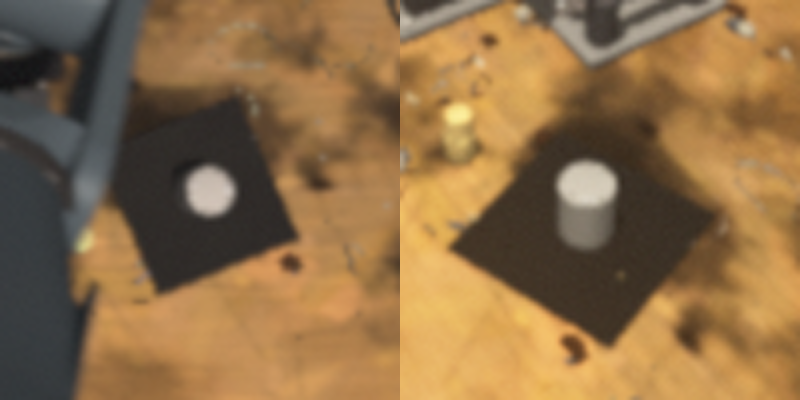

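```bash
python3 -m crank '[[3.1,2.25,0,0,0,0,0],[3.1,2.25,0,0,0,0,0],[0,0,4,0,0,0,0],[0,0,3.5,0,0,0,0],[0,0,0,0,0,0,0]]'
python3 -m crank '[[0,0,0,0,0,0,1],[0,0,0,0,0,0,1],[0,0,0,0,0,0,1],[0,0,0,0,0,0,1],[0,0,0,0,0,0,1]]'

```

```text
time: 10.72
position: [0.6127, -0.0451, 0.151]
tool_rot: [0.707, 0.707, -0.002, -0.003]
ft_force: [0.4, 0.3, 0.3]
grip_width: 0.0869
grip_force: 0.0
time: 11.35
position: [0.6155, -0.0452, 0.1546]
tool_rot: [0.707, 0.707, 0.0, 0.001]
ft_force: [-0.8, -0.2, 3.1]
grip_width: 0.0519
grip_force: 25.0
```

```bash
python3 -m crank '[[0,0,-4,0,0,0,1],[0,0,-4,0,0,0,1],[-4.37,-2.76,0,0,0,0,1],[-4.37,-2.76,0,0,0,0,1],[-4.37,-2.76,0,0,0,0,1]]'
python3 -m crank '[[-4.37,-2.76,0,0,0,0,1],[-4.37,-2.76,0,0,0,0,1],[-4.37,-2.76,0,0,0,0,1],[0,0,4,0,0,0,1],[0,0,0,0,0,0,1]]'
python3 - <<'E'
from h import *
print(robot.get_obs()['grip_width'])
b=shot('side','s4.png');a=shot('top','t4.png')
c=np.hstack([cv2.resize(a[195:295,305:405],None,fx=4,fy=4,interpolation=2),cv2.resize(b[205:305,225:325],None,fx=4,fy=4,interpolation=2)])
cv2.imwrite('pics/c4.png',c[:,:,::-1]); go(.450,-.307,.0886)
E
```

```text
time: 11.98
position: [0.5313, -0.1769, 0.2338]
tool_rot: [0.707, 0.707, -0.0, -0.0]
ft_force: [-0.1, -0.2, -1.8]
grip_width: 0.0522
grip_force: 25.0
time: 12.6
position: [0.4473, -0.3061, 0.1916]
tool_rot: [0.708, 0.706, 0.0, -0.004]
ft_force: [-0.1, 0.3, -0.3]
grip_width: 0.0517
grip_force: 25.0
0.05172129965601188
shift cm [-0.04  0.06 10.54] pos [ 0.4495 -0.3067  0.194 ] Ty axis [ 1.     0.    -0.001] z [-0.001  0.001 -1.   ]
```

View pics/c4.png

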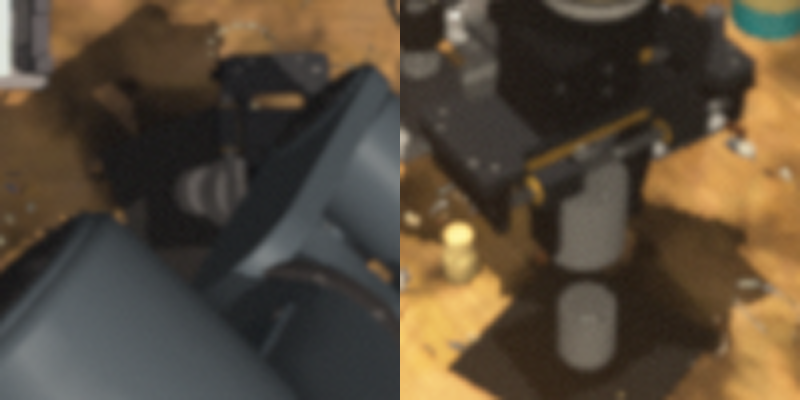

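The middle cup hangs at about (592,215), directly above the small one at (587,325) once perspective is allowed for. Lowering it.

```bash
python3 -m crank '[[0,0,3,0,0,0,1],[0,0,2.5,0,0,0,1],[0,0,1.5,0,0,0,1],[0,0,0,0,0,0,1]]'
python3 -m crank '[[0,0,1.5,0,0,0,1],[0,0,1.5,0,0,0,1],[0,0,0.3,0,0,0,1],[0,0,0,0,0,0,1]]'
```

```text
time: 13.2
position: [0.4498, -0.3067, 0.1238]
tool_rot: [0.707, 0.707, 0.0, -0.0]
ft_force: [-0.3, -0.3, -1.3]
grip_width: 0.052
grip_force: 25.0
time: 13.7
position: [0.4493, -0.3071, 0.0905]
tool_rot: [0.707, 0.707, 0.0, -0.0]
ft_force: [0.6, 0.7, -2.0]
grip_width: 0.0518
grip_force: 25.0
```

```bash
python3 -m crank '[[0,0,0.2,0,0,0,1],[0,0,0.1,0,0,0,1],[0,0,0,0,0,0,1]]'
python3 -m crank '[[0,0,0,0,0,0,0.4],[0,0,0,0,0,0,0],[0,0,0,0,0,0,0],[0,0,-5,0,0,0,0],[0,0,-5,0,0,0,0]]'
python3 -m crank '[[0,0,-4,0,0,0,0],[5.4,2.6,0,0,0,0,0],[5.4,2.6,0,0,0,0,0],[5.4,2.6,0,0,0,0,0],[5.4,2.6,0,0,0,0,0]]'
python3 -m crank '[[5.4,2.6,0,0,0,0,0],[5.4,2.6,0,0,0,0,0],[0,0,0,0,0,0,0]]'
python3 - <<'E'
from h import *
a=shot('top','t5.png');b=shot('side','s5.png')
c=np.hstack([cv2.resize(a[195:295,305:405],None,fx=4,fy=4,interpolation=2),cv2.resize(b[235:335,225:325],None,fx=4,fy=4,interpolation=2)])
cv2.imwrite('pics/c5.png',c[:,:,::-1]); go(.609,.019,.17)
th=np.linspace(0,2*np.pi,72)
for n,u0,v0 in(('top',305,195),('side',225,235)):
    for zz in (.058,.004):
      P=np.array([proj(n,(.4493+.026*np.cos(t),-.3071+.026*np.sin(t),zz)) for t in th]); P=(P-[u0,v0]+.5)*4-.5
      print(n,zz,'X',P[:,0].min().round(),P[:,0].max().round(),'Y',P[:,1].min().round(),P[:,1].max().round())
E
```

```text
time: 14.08
position: [0.4496, -0.3074, 0.0886]
tool_rot: [0.707, 0.707, -0.0, 0.0]
ft_force: [-0.2, 1.0, 3.3]
grip_width: 0.052
grip_force: 25.0
time: 14.7
position: [0.4491, -0.3069, 0.1879]
tool_rot: [0.707, 0.707, 0.0, -0.001]
ft_force: [0.9, -1.4, 0.7]
grip_width: 0.0823
grip_force: 0.0
time: 15.32
position: [0.5542, -0.0896, 0.2278]
tool_rot: [0.707, 0.707, -0.0, 0.0]
ft_force: [0.2, -0.2, -0.4]
grip_width: 0.0869
grip_force: 0.0
time: 15.7
position: [0.6068, 0.0208, 0.2276]
tool_rot: [0.705, 0.709, 0.001, 0.0]
ft_force: [0.1, -0.4, 0.3]
grip_width: 0.0871
grip_force: 0.0
shift cm [0.17 0.39 5.74] pos [0.6052 0.0173 0.2274] Ty axis [ 1.     0.001 -0.001] z [-0.001 -0.    -1.   ]
top 0.058 X 183.0 248.0 Y 160.0 226.0
top 0.004 X 168.0 230.0 Y 163.0 225.0
side 0.058 X 148.0 228.0 Y 143.0 204.0
side 0.004 X 148.0 226.0 Y 198.0 260.0
```

View pics/c5.png

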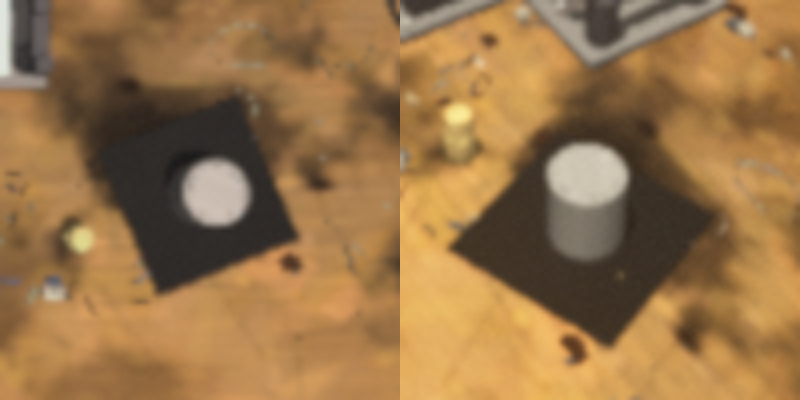

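The middle cup stands flat around the small one; its top is at (216,192) in the top half, as predicted. Next is the large cup.

```bash
python3 -m crank '[[0.2,0.4,0,0,0,0,0],[0,0,3,0,0,0,0],[0,0,3,0,0,0,0],[0,0,0,0,0,0,0]]'
python3 -m crank '[[0,0,0,0,0,0,1],[0,0,0,0,0,0,1],[0,0,0,0,0,0,1],[0,0,0,0,0,0,1],[0,0,0,0,0,0,1]]' 30
python3 -m crank '[[0,0,-4,0,0,0,1],[0,0,-4,0,0,0,1],[0,0,0,0,0,0,1]]'
python3 -c "
from h import *
go(.4493,-.307,.25)"
```

```text
time: 16.3
position: [0.6078, 0.0173, 0.1658]
tool_rot: [0.708, 0.706, -0.002, -0.002]
ft_force: [0.5, -0.2, -0.9]
grip_width: 0.0871
grip_force: 0.0
time: 16.92
position: [0.6096, 0.0186, 0.169]
tool_rot: [0.707, 0.707, -0.0, 0.0]
ft_force: [-1.8, -0.1, 6.7]
grip_width: 0.0645
grip_force: 30.1
time: 17.3
position: [0.6117, 0.0187, 0.2511]
tool_rot: [0.707, 0.707, 0.003, 0.003]
ft_force: [-0.3, 0.1, -2.6]
grip_width: 0.0647
grip_force: 30.0
shift cm [-3.257e+01 -1.623e+01  1.000e-02] pos [0.6117 0.0187 0.2511] Ty axis [ 1.    -0.     0.008] z [ 0.008 -0.001 -1.   ]
```

```bash
python3 -m crank '[[-4.65,-2.29,0,0,0,0,1],[-4.65,-2.29,0,0,0,0,1],[-4.65,-2.29,0,0,0,0,1],[-4.65,-2.29,0,0,0,0,1],[-4.65,-2.29,0,0,0,0,1]]'
python3 -m crank '[[-4.65,-2.29,0,0,0,0,1],[-4.65,-2.29,0,0,0,0,1],[0,0,4,0,0,0,1],[0,0,0,0,0,0,1],[0,0,0,0,0,0,1]]'
python3 - <<'E'
from h import *
b=shot('side','s6.png')
cv2.imwrite('pics/c6.png',cv2.resize(b[205:305,225:325],None,fx=4,fy=4,interpolation=2)[:,:,::-1]); go(.4493,-.307,.103)
th=np.linspace(0,2*np.pi,72)
for zz,r in (.113,.033),(.058,.026),(.004,.026):
      P=np.array([proj('side',(.4493+r*np.cos(t),-.307+r*np.sin(t),zz)) for t in th]); P=(P-[225,205]+.5)*4-.5
      print(zz,'X',P[:,0].min().round(),P[:,0].max().round(),'Y',P[:,1].min().round(),P[:,1].max().round())
E
```

```text
time: 17.92
position: [0.4935, -0.2145, 0.2462]
tool_rot: [0.707, 0.707, -0.0, -0.001]
ft_force: [-0.0, -1.3, -1.7]
grip_width: 0.0646
grip_force: 30.0
time: 18.55
position: [0.4492, -0.306, 0.2076]
tool_rot: [0.707, 0.707, 0.0, -0.001]
ft_force: [1.1, 1.0, -1.2]
grip_width: 0.0642
grip_force: 30.0
shift cm [-0.07 -0.04 10.53] pos [ 0.4497 -0.3062  0.2083] Ty axis [1.    0.001 0.   ] z [ 0. -0. -1.]
0.113 X 137.0 243.0 Y 194.0 271.0
0.058 X 148.0 228.0 Y 263.0 324.0
0.004 X 148.0 226.0 Y 318.0 380.0
```

View pics/c6.png

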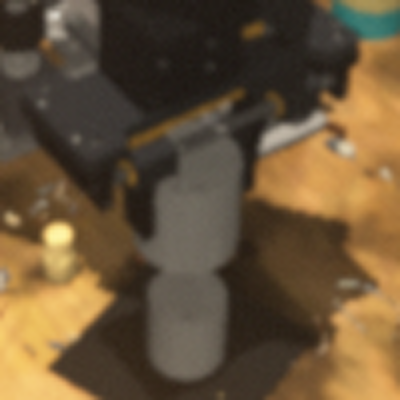

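The large cup's lower rim spans X 137–241, centred over the middle cup at X 148–228. Lowering it.

```bash
python3 -m crank '[[0,0,3,0,0,0,1],[0,0,2,0,0,0,1],[0,0,1,0,0,0,1],[0,0,0,0,0,0,1]]'
python3 -m crank '[[0,0,2,0,0,0,1],[0,0,1.9,0,0,0,1],[0,0,0,0,0,0,1]]'
```

```text
time: 19.1
position: [0.4496, -0.3064, 0.1482]
tool_rot: [0.707, 0.707, 0.0, 0.0]
ft_force: [1.4, -0.7, -1.5]
grip_width: 0.0643
grip_force: 30.0
time: 19.48
position: [0.4492, -0.3065, 0.109]
tool_rot: [0.707, 0.707, 0.0, -0.0]
ft_force: [-0.5, 0.8, -1.6]
grip_width: 0.0645
grip_force: 30.0
```

```bash
python3 -m crank '[[0,0,0.3,0,0,0,1],[0,0,0.2,0,0,0,1],[0,0,0,0,0,0,1]]'; python3 -m crank '[[0,0,0.1,0,0,0,1],[0,0,0,0,0,0,1]]'; python3 -m crank '[[0,0,0.1,0,0,0,1],[0,0,0,0,0,0,1]]'
```

```text
time: 19.85
position: [0.4493, -0.3068, 0.1044]
tool_rot: [0.707, 0.707, -0.0, 0.0]
ft_force: [0.2, -0.1, -1.4]
grip_width: 0.0646
grip_force: 30.0
time: 20.1
position: [0.4492, -0.3068, 0.1031]
tool_rot: [0.707, 0.707, -0.0, 0.0]
ft_force: [-0.4, -0.8, -0.8]
grip_width: 0.0644
grip_force: 30.0
time: 20.35
position: [0.4492, -0.3068, 0.103]
tool_rot: [0.707, 0.707, -0.0, 0.0]
ft_force: [-1.4, 0.3, 6.1]
grip_width: 0.0644
grip_force: 30.1
```

```bash
python3 -m crank '[[0,0,0,0,0,0,0.4],[0,0,0,0,0,0,0],[0,0,0,0,0,0,0],[0,0,-5,0,0,0,0],[0,0,-5,0,0,0,0]]' 60
python3 -m crank '[[0,0,-5,0,0,0,0],[5.8,0.8,0,0,0,0,0],[5.8,0.8,0,0,0,0,0],[5.8,0.8,0,0,0,0,0],[5.8,0.8,0,0,0,0,0]]'
cat >> h.py <<'E'
def tubes(a):
    g=cv2.cvtColor(a,cv2.COLOR_RGB2HSV)
    m=((g[:,:,1]<60)&(g[:,:,2]>95)).astype(np.uint8); m[:, :130]=0;m[:,222:]=0;m[:165]=0;m[308:]=0
    n,l,s,c=cv2.connectedComponentsWithStats(m)
    for k in range(1,n):
        if s[k,4]>300:
            cn,_=cv2.findContours((l==k).astype(np.uint8),0,2); r=cv2.minAreaRect(cn[0]); q=np.array([ray('top',*x,.025)[:2] for x in cv2.boxPoints(r)])
            i=np.argsort(q[:,0]); A,B=q[i[:2]].mean(0),q[i[2:]].mean(0)
            print('tube ends',A.round(4),B.round(4),'mid',((A+B)/2).round(4),'len',np.linalg.norm(A-B).round(3),'ang',np.arctan2(*(B-A)[::-1]).round(3),'wpx',np.round(min(r[1]),1))
E
python3 - <<'E'
from h import *
a=shot('top','t7.png'); b=shot('side','s7.png'); tubes(a)
c=np.vstack([np.hstack([cv2.resize(a[170:300,130:210],None,fx=4,fy=4,interpolation=2)[:400],cv2.resize(b[235:335,225:325],None,fx=4,fy=4,interpolation=2)])])
cv2.imwrite('pics/c7.png',c[:,:,::-1]); go(.5,.25,.2)
E
```

```text
time: 20.98
position: [0.4488, -0.3065, 0.2021]
tool_rot: [0.707, 0.707, 0.0, -0.001]
ft_force: [-0.3, -2.1, -0.8]
grip_width: 0.0862
grip_force: 0.0
time: 21.6
position: [0.4814, -0.0731, 0.252]
tool_rot: [0.708, 0.707, 0.0, 0.0]
ft_force: [0.9, 0.1, -0.6]
grip_width: 0.0866
grip_force: 0.0
tube ends [0.344  0.2648] [0.6694 0.2298] mid [0.5067 0.2473] len 0.327 ang -0.107 wpx 8.6
tube ends [0.3031 0.3656] [0.6285 0.3572] mid [0.4658 0.3614] len 0.326 ang -0.026 wpx 12.1
shift cm [31.91  2.18  5.25] pos [ 0.4803 -0.0694  0.2517] Ty axis [ 1.     0.006 -0.002] z [-0.002  0.003 -1.   ]
```

View pics/c7.png

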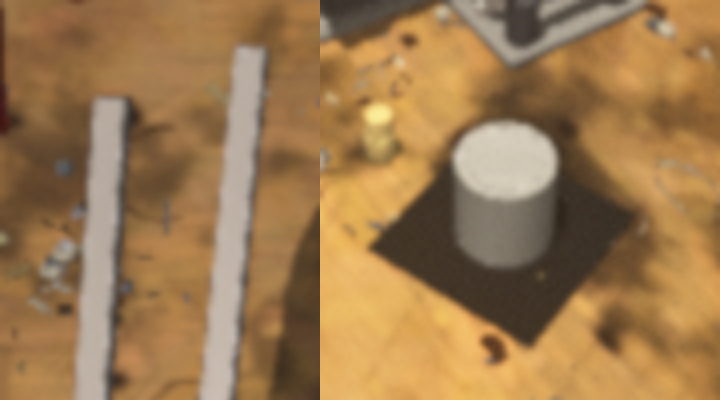

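The nest stands flat on the mat and both tubes are clear in the left half. Before moving them I'll look closely at the rests.

```bash
python3 - <<'E'
import cv2,numpy as np
a=cv2.imread('pics/top0.png');b=cv2.imread('pics/side0.png')
r=lambda i,v,u,h,w,f:cv2.convertScaleAbs(cv2.resize(i[v:v+h,u:u+w],None,fx=f,fy=f,interpolation=cv2.INTER_CUBIC),alpha=1.6,beta=20)
L=r(a,168,228,50,20,10);Rr=r(a,168,303,50,20,10);S=r(b,200,265,50,45,8)
c=np.zeros((500,200+200+360,3),np.uint8);c[:,:200]=L;c[:,200:400]=Rr;c[:400,400:]=S
cv2.imwrite('pics/c8.png',c)
E
```

```text
(no output)
```

View pics/c8.png

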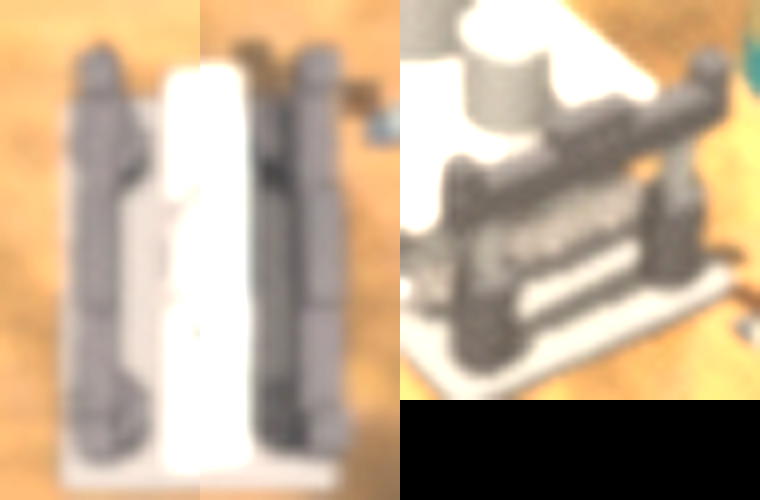

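The right rest's hump spans Y 185–303 in the top crop, with slots at 85–185 and 303–410. In the side crop the hump's top edge runs from (550,133) to (632,100). Triangulating these.

```bash
python3 - <<'E'
from h import *
T=lambda X,Y,u0:(u0+(X+.5)/10-.5,168+(Y+.5)/10-.5)
S=lambda X,Y:(265+(X-400+.5)/8-.5,200+(Y+.5)/8-.5)
for nm,t,s in [('hump near',T(122,303,303),S(557,138)),('hump far',T(122,185,303),S(632,102)),('end far',T(118,55,303),S(708,58)),('end near',T(125,440,303),S(463,165))]:
    for z in(.1,.105,.11,.115,.12):
        d=ray('top',*t,z)-ray('side',*s,z); print(nm,z,ray('top',*t,z),d[:2].round(4))
for z in (.102,.108,.114):
    print(z,'R slots',ray('top',*T(122,135,303),z),ray('top',*T(122,356,303),z),'R hump mid',ray('top',*T(122,244,303),z),'L hump mid',ray('top',*T(96,249,228),z), 'L ends',ray('top',*T(97,47,228),z),ray('top',*T(100,460,228),z))
go(.5,.25,.2)
E
```

```text
hump near 0.1 [ 0.5934 -0.1677  0.1   ] [-0.0032 -0.0035]
hump near 0.105 [ 0.5927 -0.167   0.105 ] [0.0002 0.0022]
hump near 0.11 [ 0.5921 -0.1662  0.11  ] [0.0036 0.008 ]
hump near 0.115 [ 0.5915 -0.1655  0.115 ] [0.007  0.0137]
hump near 0.12 [ 0.5908 -0.1647  0.12  ] [0.0104 0.0194]
hump far 0.1 [ 0.6311 -0.1696  0.1   ] [-0.0024 -0.0071]
hump far 0.105 [ 0.6303 -0.1688  0.105 ] [ 0.0011 -0.0013]
hump far 0.11 [ 0.6295 -0.168   0.11  ] [0.0046 0.0045]
hump far 0.115 [ 0.6287 -0.1673  0.115 ] [0.0082 0.0101]
hump far 0.12 [ 0.6279 -0.1665  0.12  ] [0.0117 0.0159]
end far 0.1 [ 0.6731 -0.1704  0.1   ] [-0.0022 -0.0135]
end far 0.105 [ 0.6721 -0.1696  0.105 ] [ 0.0014 -0.0077]
end far 0.11 [ 0.6711 -0.1688  0.11  ] [ 0.0051 -0.0019]
end far 0.115 [ 0.6701 -0.168   0.115 ] [0.0087 0.004 ]
end far 0.12 [ 0.6691 -0.1673  0.12  ] [0.0124 0.0097]
end near 0.1 [ 0.55   -0.1666  0.1   ] [-0.0082 -0.0088]
end near 0.105 [ 0.5495 -0.1658  0.105 ] [-0.0049 -0.003 ]
end near 0.11 [ 0.5491 -0.1651  0.11  ] [-0.0016  0.0027]
end near 0.115 [ 0.5486 -0.1643  0.115 ] [0.0016 0.0086]
end near 0.12 [ 0.5482 -0.1636  0.12  ] [0.005  0.0143]
0.102 R slots [ 0.6468 -0.1701  0.102 ] [ 0.5763 -0.1666  0.102 ] R hump mid [ 0.6119 -0.1684  0.102 ] L hump mid [0.6172 0.0767 0.102 ] L ends [0.6822 0.0751 0.102 ] [0.5503 0.0768 0.102 ]
0.108 R slots [ 0.6458 -0.1691  0.108 ] [ 0.5756 -0.1657  0.108 ] R hump mid [ 0.611  -0.1674  0.108 ] L hump mid [0.6163 0.0764 0.108 ] L ends [0.681  0.0748 0.108 ] [0.5497 0.0764 0.108 ]
0.114 R slots [ 0.6447 -0.1682  0.114 ] [ 0.575  -0.1648  0.114 ] R hump mid [ 0.6102 -0.1665  0.114 ] L hump mid [0.6154 0.0761 0.114 ] L ends [0.6797 0.0745 0.114 ] [0.5491 0.0761 0.114 ]
shift cm [31.91  2.18  5.25] pos [ 0.4803 -0.0694  0.2517] Ty axis [ 1.     0.006 -0.002] z [-0.002  0.003 -1.   ]
```

```bash
python3 -m crank '[[5.28,0.44,0,0,0,-0.183,0],[0,0,0,0,0,-0.183,0],[0,0,0,0,0,-0.183,0],[0,0,0,0,0,-0.183,0],[0,0,0,0,0,-0.183,0]]'
python3 -m crank '[[0,0,0,0,0,-0.183,0],[0,0,0,0,0,-0.183,0],[0,0,0,0,0,-0.183,0],[0,0,0,0,0,0,0]]'
python3 -c "
from h import *
go(.5067,.2473,.073)
tubes(shot('top','t9.png'))"
```

```text
time: 22.32
position: [0.4858, -0.0226, 0.2518]
tool_rot: [0.32, 0.948, -0.0, 0.0]
ft_force: [0.6, -0.2, 0.1]
grip_width: 0.0872
grip_force: 0.0
time: 22.82
position: [0.4857, -0.0226, 0.2518]
tool_rot: [0.055, 0.998, -0.0, -0.0]
ft_force: [0.4, -0.1, -0.1]
grip_width: 0.0867
grip_force: 0.0
shift cm [ 0.88 27.06 17.88] pos [ 0.4857 -0.0226  0.2518] Ty axis [ 0.11   0.994 -0.   ] z [-0. -0. -1.]
tube ends [0.3443 0.2638] [0.6694 0.231 ] mid [0.5069 0.2474] len 0.327 ang -0.101 wpx 8.2
tube ends [0.3031 0.3656] [0.6285 0.3571] mid [0.4658 0.3613] len 0.326 ang -0.026 wpx 12.1
```

```bash
python3 -m crank '[[0.18,5.41,0,0,0,0,0],[0.18,5.41,0,0,0,0,0],[0.18,5.41,0,0,0,0,0],[0.18,5.41,0,0,0,0,0],[0.18,5.41,0,0,0,0,0]]'
python3 -m crank '[[0,0,5,0,0,0,0],[0,0,5,0,0,0,0],[0,0,5,0,0,0,0],[0,0,2.8,0,0,0,0],[0,0,0,0,0,0,0]]'
python3 -m crank '[[0,0,0,0,0,0,0],[0,0,0,0,0,0,1],[0,0,0,0,0,0,1],[0,0,0,0,0,0,1],[0,0,0,0,0,0,1]]'
python3 -m crank '[[0,0,0,0,0,0,1],[0,0,0,0,0,0,1],[0,0,0,0,0,0,1]]'
```

```text
time: 23.5
position: [0.5059, 0.2495, 0.2519]
tool_rot: [0.055, 0.998, -0.0, 0.0]
ft_force: [0.9, 0.1, -0.5]
grip_width: 0.0869
grip_force: 0.0
time: 24.12
position: [0.5057, 0.2476, 0.0724]
tool_rot: [0.055, 0.998, -0.0, -0.001]
ft_force: [-0.2, -0.2, -0.3]
grip_width: 0.0869
grip_force: 0.0
time: 24.75
position: [0.5057, 0.248, 0.0741]
tool_rot: [0.054, 0.999, 0.0, 0.0]
ft_force: [-0.4, 1.1, 0.4]
grip_width: 0.055
grip_force: 0.0
time: 25.12
position: [0.5059, 0.2484, 0.0739]
tool_rot: [0.054, 0.999, 0.0, 0.0]
ft_force: [0.8, 3.2, -1.1]
grip_width: 0.025
grip_force: 1.6
```

```bash
python3 -m crank '[[0,0,0,0,0,0,1],[0,0,-2,0,0,0,1],[0,0,-5,0,0,0,1],[0,0,-5,0,0,0,1],[0,0,-5.5,0,0,0,1]]'
python3 -m crank '[[0,0,0,0,0,0.165,1],[0,0,0,0,0,0.165,1],[0,0,0,0,0,0.165,1],[0,0,0,0,0,0.165,1],[0,0,0,0,0,0.165,1]]'
python3 -m crank '[[0,0,0,0,0,0.165,1],[0,0,0,0,0,0.165,1],[0,0,0,0,0,0.165,1],[0,0,0,0,0,0.165,1],[0,0,0,0,0,0,1]]'
python3 -c "
from h import *
go(.6482,-.046,.19)"
```

```text
time: 25.75
position: [0.5041, 0.2473, 0.2487]
tool_rot: [0.054, 0.999, -0.001, -0.002]
ft_force: [1.0, -0.1, -5.8]
grip_width: 0.0245
grip_force: 60.0
time: 26.38
position: [0.5042, 0.2473, 0.2474]
tool_rot: [0.452, 0.892, -0.002, -0.002]
ft_force: [0.2, -0.3, -5.7]
grip_width: 0.0244
grip_force: 60.0
time: 27.0
position: [0.5045, 0.2474, 0.2477]
tool_rot: [0.714, 0.7, -0.002, -0.001]
ft_force: [0.4, -0.1, -5.7]
grip_width: 0.0245
grip_force: 60.0
shift cm [-29.05  14.96   5.76] pos [0.5045 0.2474 0.2477] Ty axis [ 1.    -0.02  -0.004] z [-0.004 -0.001 -1.   ]
```

```bash
python3 -m crank '[[-4.84,2.49,0,0,0,0,1],[-4.84,2.49,0,0,0,0,1],[-4.84,2.49,0,0,0,0,1],[-4.84,2.49,0,0,0,0,1],[-4.84,2.49,0,0,0,0,1]]'
python3 -m crank '[[-4.84,2.49,0,0,0,0,1],[0,0,3,0,0,0,1],[0,0,2,0,0,0,1],[0,0,0,0,0,0,1],[0,0,0,0,0,0,1]]'
python3 - <<'E'
from h import *
go(.6482,-.046,.168)
a=shot('top','t10.png');b=shot('side','s10.png')
cv2.imwrite('pics/c10.png',np.hstack([cv2.resize(a[160:250,215:345],None,fx=3,fy=4,interpolation=2),cv2.resize(b[150:240,210:310],None,fx=4,fy=4,interpolation=2)])[:,:,::-1])
E
```

```text
time: 27.62
position: [0.6247, 0.0017, 0.248]
tool_rot: [0.714, 0.701, -0.001, -0.001]
ft_force: [0.6, 0.5, -4.9]
grip_width: 0.0246
grip_force: 60.0
time: 28.25
position: [0.649, -0.0455, 0.1992]
tool_rot: [0.714, 0.7, 0.0, 0.0]
ft_force: [1.2, 0.3, -5.1]
grip_width: 0.0246
grip_force: 60.0
shift cm [-0.05 -0.08  3.12] pos [ 0.649  -0.0455  0.1992] Ty axis [ 1.   -0.02  0.  ] z [ 0. -0. -1.]
```

View pics/c10.png

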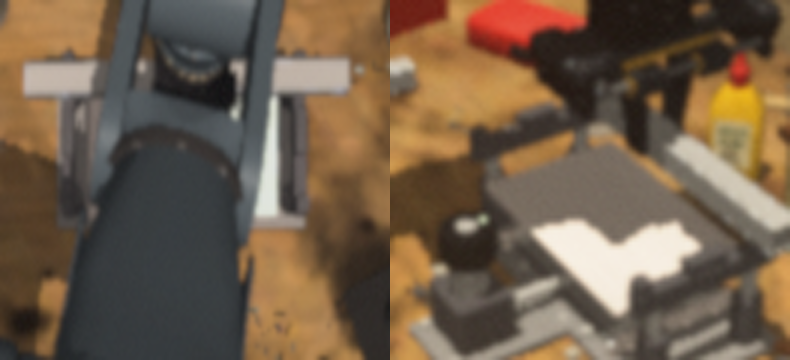

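The tube hangs above the far slots, spanning X 24–350 in the top half, so it is centred on the rests. Lowering with force checks.

```bash
python3 -m crank '[[0,-0.05,1.5,0,0,0,1],[0,0,0.5,0,0,0,1],[0,0,0,0,0,0,1]]'
python3 -m crank '[[0,0,0.4,0,0,0,1],[0,0,0,0,0,0,1]]'
python3 -m crank '[[0,0,0.3,0,0,0,1],[0,0,0,0,0,0,1]]'
```

```text
time: 28.72
position: [0.6476, -0.0453, 0.178]
tool_rot: [0.715, 0.699, -0.001, -0.001]
ft_force: [-0.3, 0.3, -5.4]
grip_width: 0.0245
grip_force: 60.0
time: 28.98
position: [0.6482, -0.0457, 0.1753]
tool_rot: [0.715, 0.699, -0.0, -0.0]
ft_force: [-2.3, -1.0, -1.3]
grip_width: 0.025
grip_force: 60.0
time: 29.22
position: [0.6483, -0.0457, 0.1747]
tool_rot: [0.714, 0.7, 0.0, 0.0]
ft_force: [-4.5, -1.2, 8.9]
grip_width: 0.0245
grip_force: 60.0
```

```bash
python3 -m crank '[[0,0,-0.2,0,0,0,1],[0,0.25,0,0,0,0,1],[0,0.25,0,0,0,0,1],[0,0,0,0,0,0,1]]'
python3 -m crank '[[0,-0.5,0,0,0,0,1],[0,-0.25,0,0,0,0,1],[0,-0.25,0,0,0,0,1],[0,0,0,0,0,0,1]]'
```

```text
time: 29.72
position: [0.6502, -0.0456, 0.1748]
tool_rot: [0.715, 0.699, -0.003, -0.003]
ft_force: [-11.3, -2.3, 10.8]
grip_width: 0.0244
grip_force: 60.0
time: 30.22
position: [0.6451, -0.0456, 0.1748]
tool_rot: [0.715, 0.699, 0.002, 0.002]
ft_force: [4.4, 0.8, 3.3]
grip_width: 0.0248
grip_force: 60.0
```

```bash
python3 -m crank '[[0,0.48,0,0,0,0,1],[0,0,0,0,0,0,0.6],[0,0,0,0,0,0,0.3],[0,0,0,0,0,0,0],[0,0,-4,0,0,0,0]]'
python3 -m crank '[[0,0,-4,0,0,0,0],[5,-2.5,0,0,0,0,0],[5,-2.5,0,0,0,0,0],[5,-2.5,0,0,0,0,0],[5,-2.5,0,0,0,0,0]]'
python3 -m crank '[[5,-2.5,0,0,0,0,0],[0,0,0,0,0,0,0]]'
python3 - <<'E'
from h import *
a=shot('top','t11.png');b=shot('side','s11.png'); tubes(a)
cv2.imwrite('pics/c11.png',np.hstack([cv2.resize(a[160:290,130:345],None,fx=2,fy=3.5,interpolation=2)[:400],cv2.resize(b[160:240,230:310],None,fx=4.5,fy=5,interpolation=2)])[:,:,::-1])
E
```

```text
time: 30.85
position: [0.6456, -0.0451, 0.2104]
tool_rot: [0.715, 0.7, -0.003, -0.004]
ft_force: [-0.1, 0.1, -0.2]
grip_width: 0.0567
grip_force: 0.0
time: 31.48
position: [0.5514, 0.1579, 0.2537]
tool_rot: [0.715, 0.699, -0.0, -0.0]
ft_force: [0.7, 0.2, 0.2]
grip_width: 0.0867
grip_force: 0.0
time: 31.72
position: [0.5258, 0.2102, 0.2536]
tool_rot: [0.713, 0.702, -0.001, -0.001]
ft_force: [-0.0, -0.5, 0.4]
grip_width: 0.0868
grip_force: 0.0
tube ends [0.5456 0.3266] [0.6003 0.3392] mid [0.573  0.3329] len 0.056 ang 0.224 wpx 16.6
```

View pics/c11.png

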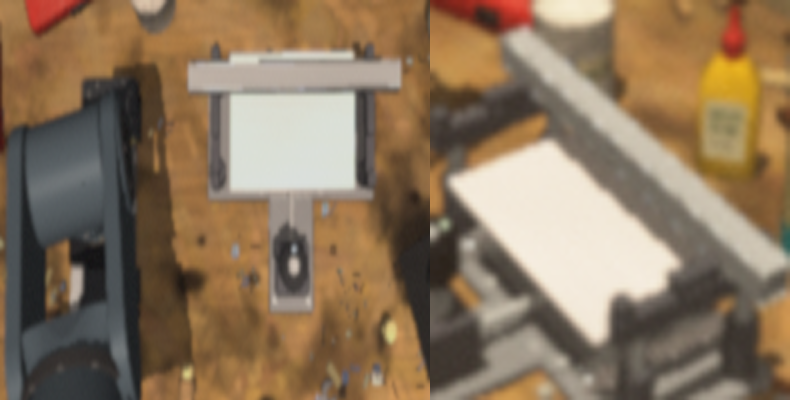

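The first tube lies seated in the far slots (top half X 188–400, Y 75). The arm hides the second tube, so I'll move aside and measure it.

```bash
python3 -m crank '[[-5.5,-1,0,0,0,0,0],[-5.5,-1,0,0,0,0,0],[-5.5,-1,0,0,0,0,0],[-5.5,-1,0,0,0,0,0],[0,0,0,0,0,-0.19,0]]' | tail -1
python3 -m crank '[[-5.5,-1,0,0,0,0,0],[-5.5,-1,0,0,0,0,0],[-5.5,-1,0,0,0,0,0],[-5.5,-1,0,0,0,0,0],[0,0,0,0,0,-0.185,0]]'
python3 -m crank '[[0,0,0,0,0,-0.185,0],[0,0,0,0,0,-0.185,0],[0,0,0,0,0,-0.185,0],[0,0,0,0,0,-0.185,0],[0,0,0,0,0,-0.185,0]]'
python3 -m crank '[[0,0,0,0,0,-0.185,0],[0,0,0,0,0,-0.185,0],[0,0,0,0,0,0,0]]'
python3 - <<'E'
from h import *
a=shot('top','t12.png'); tubes(a); go(.4658,.361,.073)
# clean edges of tube a: tighter threshold, per-row centre, line fit
g=cv2.cvtColor(a,cv2.COLOR_RGB2HSV)
rows=[]
for v in range(198,294,4):
    m=np.where((g[v,135:180,1]<45)&(g[v,135:180,2]>120))[0]+135
    if len(m)>4: rows.append((np.median(m),v,len(m)))
P=np.array([ray('top',u,v,.025)[:2] for u,v,_ in rows]); k=np.polyfit(P[:,0],P[:,1],1); print('slope',k[0].round(3),'y at .466',np.polyval(k,.466).round(4),'res',(P[:,1]-np.polyval(k,P[:,0])).round(3).tolist(),[r[2] for r in rows], P[[0,-1],0])
E
```

```text
time: 32.45
position: [0.4839, -0.0175, 0.254]
tool_rot: [0.648, 0.761, -0.0, 0.001]
ft_force: [0.1, 0.0, -0.9]
grip_width: 0.0869
grip_force: 0.0
time: 33.08
position: [0.4842, -0.014, 0.2539]
tool_rot: [0.237, 0.971, -0.0, 0.0]
ft_force: [-0.2, -0.1, 0.8]
grip_width: 0.087
grip_force: 0.0
time: 33.45
position: [0.4842, -0.0136, 0.2539]
tool_rot: [0.058, 0.998, -0.0, 0.0]
ft_force: [0.6, 0.1, 0.4]
grip_width: 0.0869
grip_force: 0.0
tube ends [0.309  0.3174] [0.6365 0.2998] mid [0.4728 0.3086] len 0.328 ang -0.054 wpx 8.3
shift cm [ 6.21 36.97 18.08] pos [ 0.4841 -0.0133  0.2539] Ty axis [ 0.117  0.993 -0.   ] z [ 0. -0. -1.]
slope -0.049 y at .466 0.3087 res [-0.001, -0.0, -0.001, -0.0, 0.001, 0.0, -0.001, 0.0, 0.001, 0.004, -0.0, -0.001, 0.0, -0.001, -0.001, -0.0, 0.001, -0.0, -0.001, 0.0, 0.001, 0.0, -0.0, -0.001] [7, 8, 8, 7, 8, 8, 8, 7, 8, 10, 8, 8, 7, 7, 7, 8, 7, 7, 7, 8, 7, 7, 7, 7] [0.616  0.3147]out of range; nothing moved
```

The second tube was knocked aside: it is now at (0.473, 0.309), angle −0.05. I'll grasp it there.

```bash
python3 -m crank '[[0,0,0,0,0,-0.066,0],[0.46,5.35,0,0,0,0,0],[0.46,5.35,0,0,0,0,0],[0.46,5.35,0,0,0,0,0],[0.46,5.35,0,0,0,0,0]]'
python3 -m crank '[[0.46,5.35,0,0,0,0,0],[0.46,5.35,0,0,0,0,0],[0,0,5,0,0,0,0],[0,0,5,0,0,0,0],[0,0,5,0,0,0,0]]'
python3 -m crank '[[0,0,3,0,0,0,0],[0,0,0,0,0,0,0],[0,0,0,0,0,0,0]]'
python3 -c "
from h import *
go(.4728,.3086,.073)"
```

```text
time: 34.12
position: [0.4757, 0.2036, 0.254]
tool_rot: [0.025, 1.0, -0.0, 0.0]
ft_force: [0.9, -0.8, 0.4]
grip_width: 0.0872
grip_force: 0.0
time: 34.75
position: [0.4718, 0.3099, 0.1026]
tool_rot: [0.025, 1.0, 0.0, 0.001]
ft_force: [0.3, 0.2, -0.4]
grip_width: 0.0866
grip_force: 0.0
time: 35.12
position: [0.4715, 0.3096, 0.0738]
tool_rot: [0.024, 1.0, -0.0, -0.0]
ft_force: [-0.1, 0.3, 0.5]
grip_width: 0.0868
grip_force: 0.0
shift cm [-0.13 -0.09  0.08] pos [0.4715 0.3096 0.0738] Ty axis [ 0.049  0.999 -0.   ] z [-0. -0. -1.]
```

```bash
python3 -m crank '[[0,0,0,0,0,0,1],[0,0,0,0,0,0,1],[0,0,0,0,0,0,1],[0,0,0,0,0,0,1],[0,0,0,0,0,0,1]]'
python3 -m crank '[[0,0,0,0,0,0,1],[0,0,0,0,0,0,1],[0,0,0,0,0,0,1],[0,0,0,0,0,0,1]]'
python3 -m crank '[[0,0,-2,0,0,0,1],[0,0,-5,0,0,0,1],[0,0,-5,0,0,0,1],[0,0,-5.5,0,0,0,1],[0,0,0,0,0,0.171,1]]'
python3 -m crank '[[0,0,0,0,0,0.171,1],[0,0,0,0,0,0.171,1],[0,0,0,0,0,0.171,1],[0,0,0,0,0,0.171,1],[0,0,0,0,0,0.171,1]]'
python3 -m crank '[[0,0,0,0,0,0.171,1],[0,0,0,0,0,0.171,1],[0,0,0,0,0,0.171,1],[0,0,0,0,0,0,1]]'
python3 -c "
from h import *
go(.579,-.0443,.2)"
```

```text
time: 35.75
position: [0.4711, 0.31, 0.074]
tool_rot: [0.023, 1.0, 0.0, 0.0]
ft_force: [0.1, -0.1, 0.3]
grip_width: 0.0449
grip_force: 0.0
time: 36.25
position: [0.4713, 0.3102, 0.0739]
tool_rot: [0.023, 1.0, 0.0, 0.0]
ft_force: [0.8, 2.2, -0.9]
grip_width: 0.0243
grip_force: 60.0
time: 36.88
position: [0.4727, 0.3102, 0.2527]
tool_rot: [0.11, 0.994, 0.001, 0.004]
ft_force: [0.3, 0.2, -6.4]
grip_width: 0.0246
grip_force: 60.0
time: 37.5
position: [0.4695, 0.3088, 0.2472]
tool_rot: [0.513, 0.858, -0.003, -0.001]
ft_force: [-0.4, -0.1, -6.1]
grip_width: 0.0249
grip_force: 60.0
time: 38.0
position: [0.4698, 0.309, 0.2475]
tool_rot: [0.711, 0.703, -0.002, -0.0]
ft_force: [0.1, 0.5, -6.0]
grip_width: 0.0247
grip_force: 60.0
shift cm [-35.18  11.36   4.79] pos [0.4698 0.309  0.2475] Ty axis [ 1.    -0.012 -0.004] z [-0.004 -0.002 -1.   ]
```

```bash
python3 -m crank '[[0,0,0,0,0,0.009,1],[-5.01,1.67,0,0,0,0,1],[-5.01,1.67,0,0,0,0,1],[-5.01,1.67,0,0,0,0,1],[-5.01,1.67,0,0,0,0,1]]'
python3 -m crank '[[-5.01,1.67,0,0,0,0,1],[-5.01,1.67,0,0,0,0,1],[-5.01,1.67,0,0,0,0,1],[0,0,3,0,0,0,1],[0,0,2,0,0,0,1]]'
python3 -m crank '[[0,0,0,0,0,0,1],[0,0,0,0,0,0,1],[0,0,0,0,0,0,1]]'
python3 -c "
from h import *
go(.579,-.0443,.18)"
```

```text
time: 38.62
position: [0.5333, 0.1064, 0.2488]
tool_rot: [0.715, 0.7, -0.0, -0.0]
ft_force: [1.6, 0.2, -7.0]
grip_width: 0.0244
grip_force: 60.0
time: 39.25
position: [0.579, -0.0445, 0.1976]
tool_rot: [0.715, 0.699, -0.001, -0.001]
ft_force: [-0.8, 0.3, -6.4]
grip_width: 0.025
grip_force: 60.0
time: 39.62
position: [0.5805, -0.0433, 0.2001]
tool_rot: [0.715, 0.699, 0.001, 0.001]
ft_force: [0.5, 0.5, -5.9]
grip_width: 0.0245
grip_force: 60.0
shift cm [-0.1  -0.15  2.01] pos [ 0.5805 -0.0433  0.2001] Ty axis [ 1.    -0.023  0.002] z [ 0.002 -0.001 -1.   ]
```

```bash
python3 -m crank '[[0,-0.12,1.5,0,0,0,1],[0,0,0.5,0,0,0,1],[0,0,0,0,0,0,1]]'
python3 -m crank '[[0,0,0.4,0,0,0,1],[0,0,0,0,0,0,1],[0,0,0,0,0,0,1]]'
python3 -m crank '[[0,0,0.2,0,0,0,1],[0,0,0,0,0,0,1]]'
```

```text
time: 40.0
position: [0.5779, -0.0432, 0.178]
tool_rot: [0.715, 0.699, -0.001, -0.001]
ft_force: [-0.3, 0.4, -6.4]
grip_width: 0.0248
grip_force: 60.0
time: 40.38
position: [0.5785, -0.0434, 0.175]
tool_rot: [0.715, 0.699, -0.0, -0.0]
ft_force: [-0.1, -1.1, -6.1]
grip_width: 0.0245
grip_force: 60.0
time: 40.62
position: [0.5786, -0.0434, 0.1747]
tool_rot: [0.715, 0.699, 0.0, 0.0]
ft_force: [-2.6, 1.5, 4.4]
grip_width: 0.0246
grip_force: 60.0
```

Contact comes at the same height as for the first tube (0.1747). I'll probe sideways to confirm it is in the slot.

```bash
python3 -m crank '[[0,0.25,-0.1,0,0,0,1],[0,0.25,0,0,0,0,1],[0,0,0,0,0,0,1]]'
python3 -m crank '[[0,-0.5,0,0,0,0,1],[0,-0.5,0,0,0,0,1],[0,0,0,0,0,0,1]]'
```

```text
time: 41.0
position: [0.5812, -0.0434, 0.1747]
tool_rot: [0.715, 0.699, -0.002, -0.002]
ft_force: [-9.0, -0.6, 9.0]
grip_width: 0.0247
grip_force: 60.0
time: 41.38
position: [0.5753, -0.0438, 0.1747]
tool_rot: [0.715, 0.699, 0.001, 0.002]
ft_force: [2.9, -0.4, 2.0]
grip_width: 0.0244
grip_force: 60.0
```

```bash
python3 -m crank '[[0,0.48,0,0,0,0,1],[0,0,0,0,0,0,0.7],[0,0,0,0,0,0,0.5],[0,0,0,0,0,0,0.45],[0,0,0,0,0,0,0.45]]'
python3 -m crank '[[0,0,-4,0,0,0,0.45],[0,0,-3,0,0,0,0.45],[0,-5,0,0,0,0,0],[0,-4.9,0,0,0,0,0],[0,0,0,0,0,0,0]]'
python3 - <<'E'
from h import *
go(.481,-.0425,.153); print(robot.get_obs()['q'].round(3))
a=cv2.imread('pics/t11.png')[:,:,::-1]
m=(a.max(2)<75).astype(np.uint8); m[:226]=0;m[246:]=0;m[:,:262]=0;m[:,290:]=0
ys,xs=np.where(m); print(xs.min(),xs.max(),ys.min(),ys.max())
print(a[224:252,264:290].mean(2).round().astype(int))
for z in(.1,.115): print(proj('top',(.481,-.0425,z)),proj('top',(.503,-.0425,z)),proj('top',(.459,-.0425,z)))
E
```

```text
time: 42.0
position: [0.5784, -0.0433, 0.1737]
tool_rot: [0.715, 0.699, 0.0, -0.0]
ft_force: [0.2, 0.1, 0.8]
grip_width: 0.0449
grip_force: 0.0
time: 42.62
position: [0.4748, -0.0398, 0.2435]
tool_rot: [0.715, 0.699, -0.001, -0.003]
ft_force: [0.9, -0.3, -0.5]
grip_width: 0.0698
grip_force: 0.0
shift cm [-0.27  0.69  9.04] pos [ 0.4748 -0.0398  0.2435] Ty axis [ 1.    -0.024 -0.006] z [-0.006  0.002 -1.   ]
[-0.319  0.406  1.846 -0.     0.896 -0.295]
268 283 228 242
[[136 142 145 146 144 137 126 108  93  86 104 138 141 134 137 141 143 143
  144 144 144 138 121 115 119 118]
 [128 138 144 145 139 116  95  82  75  74  84 102 103 102 119 134 140 142
  143 144 145 140 122 117 121 122]
 [119 135 142 136 125 102  79  73  72  74  79  85  84  79  92 115 125 128
  131 140 143 140 123 119 122 125]
 [117 130 129 111  93  82  74  72  71  71  77  84  80  75  75  84  90  92
  102 127 141 140 124 119 123 125]
 [115 125 112  86  76  72  68  67  65  66  69  74  74  70  67  66  68  71
   88 118 137 138 123 120 122 123]
 [116 123 104  77  71  66  58  52  50  48  50  62  81  83  68  55  55  66
   84 103 
[... 1807 characters left out ...]
150 150 151 152 152 152 152 152 152
  160 176 183 165 134 127 128 125]
 [119 138 151 155 154 151 150 150 150 150 151 150 151 151 150 150 151 152
  153 159 166 156 133 126 128 123]
 [114 131 140 139 140 141 140 141 140 141 139 140 140 141 141 140 138 140
  141 142 143 140 130 128 128 121]
 [112 116 120 120 121 120 119 118 118 118 118 118 119 120 120 116 116 117
  119 118 117 119 125 127 126 119]
 [116 116 117 119 119 119 117 116 114 117 115 114 116 117 118 117 118 121
  122 121 120 121 124 126 123 116]
 [113 114 116 117 119 119 119 119 119 119 119 119 120 122 123 125 126 126
  128 127 126 126 126 124 120 113]]
[276.3 234.7] [276.1 227.6] [276.6 241.8]
[276.5 234.5] [276.3 227.4] [276.8 241.7]
```

```bash
python3 -m crank '[[-0.3,0.35,0,0,0,0,0],[0,0,4,0,0,0,0],[0,0,4,0,0,0,0],[0,0,1,0,0,0,0],[0,0,0,0,0,0,0]]' 8
python3 -m crank '[[0,0,0,0,0,0,0],[0,0,0,0,0,0,1],[0,0,0,0,0,0,1],[0,0,0,0,0,0,1],[0,0,0,0,0,0,1]]'
python3 -m crank '[[0,0,0,0,0,0,1],[0,0,0,0,0,0,1]]'
python3 -c "
from h import *
go(.4785,-.043,.153)"
```

```text
time: 43.25
position: [0.4838, -0.0445, 0.1536]
tool_rot: [0.715, 0.699, -0.0, -0.0]
ft_force: [1.0, -0.7, 0.8]
grip_width: 0.0871
grip_force: 0.0
time: 43.88
position: [0.4828, -0.0442, 0.1541]
tool_rot: [0.715, 0.699, 0.0, 0.0]
ft_force: [0.7, 0.3, -0.6]
grip_width: 0.0549
grip_force: 0.0
time: 44.12
position: [0.4783, -0.0436, 0.1535]
tool_rot: [0.715, 0.7, -0.004, -0.004]
ft_force: [-8.5, -4.1, 4.8]
grip_width: 0.0434
grip_force: 8.0
shift cm [0.06 0.02 0.04] pos [ 0.4783 -0.0436  0.1535] Ty axis [ 1.    -0.021 -0.011] z [-0.011  0.001 -1.   ]
```

```bash
python3 -m crank '[[0,-0.48,0,0,0,0,1],[0,0,0,0,0,0,1],[0,0,0,0,0,0,0],[0,0,0,0,0,0,0],[0,0,0,0,0,-0.177,0]]'
python3 -m crank '[[0,0,0,0,0,-0.177,0],[0,0,0,0,0,-0.177,0],[0,0,0,0,0,-0.177,0],[0,0,0,0,0,-0.177,0],[0,0,0,0,0,-0.177,0]]'
python3 -m crank '[[0,0,0,0,0,-0.177,0],[0,0,0,0,0,-0.177,0],[0,0,0,0,0,-0.165,0],[0,0,0,0,0,0,0],[0,0,0,0,0,0,1]]'
python3 -m crank '[[0,0,0,0,0,0,1],[0,0,0,0,0,0,1],[0,0,0,0,0,0,1],[0,0,0,0,0,0,1],[0,0,0,0,0,0,1]]'
python3 -c "
from h import *
go(.4785,-.043,.153); print(robot.get_obs()['q'].round(3))"
```

```text
time: 44.75
position: [0.4786, -0.0442, 0.1541]
tool_rot: [0.649, 0.761, 0.0, 0.001]
ft_force: [-0.6, -0.1, -0.3]
grip_width: 0.0658
grip_force: 0.0
time: 45.38
position: [0.4785, -0.0442, 0.1541]
tool_rot: [0.26, 0.966, -0.0, 0.001]
ft_force: [-0.2, -0.4, 0.8]
grip_width: 0.087
grip_force: 0.0
time: 46.0
position: [0.4782, -0.0441, 0.154]
tool_rot: [0.008, 1.0, -0.0, 0.0]
ft_force: [-0.2, 0.2, -1.1]
grip_width: 0.0824
grip_force: 0.0
time: 46.62
position: [0.4778, -0.0408, 0.1538]
tool_rot: [0.009, 1.0, 0.003, -0.0]
ft_force: [4.0, 15.5, -0.0]
grip_width: 0.0451
grip_force: 8.0
shift cm [-0.07 -0.21  0.08] pos [ 0.4778 -0.0408  0.1538] Ty axis [0.018 1.    0.006] z [ 0.     0.006 -1.   ]
[-0.322  0.57   1.913  0.01   0.66  -1.882]
```

```bash
python3 -m crank '[[0,0.36,0,0,0,0,1],[0,0,0,0,0,0,1],[0,0,0,0,0,0,1]]' 40
python3 -c "
from h import *
o=robot.get_obs(); print('yaw',(o['q'][0]-o['q'][5]).round(4))"
python3 -m crank '[[0,0,0,0,0,0.183,1],[0,0,0,0,0,0.183,1],[0,0,0,0,0,0.183,1],[0,0,0,0,0,0.183,1],[0,0,0,0,0,0,1]]'
python3 -c "
from h import *
o=robot.get_obs(); print('yaw',(o['q'][0]-o['q'][5]).round(4),o['moment'])"
```

```text
time: 47.0
position: [0.4779, -0.0399, 0.1538]
tool_rot: [0.007, 1.0, 0.001, -0.0]
ft_force: [1.3, 4.0, -1.9]
grip_width: 0.043
grip_force: 40.0
yaw 1.5577
time: 47.62
position: [0.4778, -0.0401, 0.1538]
tool_rot: [0.363, 0.932, 0.0, -0.0]
ft_force: [1.5, 4.7, -1.5]
grip_width: 0.0428
grip_force: 40.0
yaw 0.8279 [ 1.01509677 -0.34870691 -0.07968213]
```

```bash
python3 -m crank '[[0,0,0,0,0,0.183,1],[0,0,0,0,0,0.183,1],[0,0,0,0,0,0.183,1],[0,0,0,0,0,0.183,1],[0,0,0,0,0,0.183,1]]' | tail -3
python3 -m crank '[[0,0,0,0,0,0.183,1],[0,0,0,0,0,0.183,1],[0,0,0,0,0,0.183,1],[0,0,0,0,0,0.183,1],[0,0,0,0,0,0.183,1]]' | tail -3
python3 -m crank '[[0,0,0,0,0,0.183,1],[0,0,0,0,0,0.183,1],[0,0,0,0,0,0.183,1],[0,0,0,0,0,0.183,1],[0,0,0,0,0,0.183,1]]' | tail -3
python3 -m crank '[[0,0,0,0,0,0.183,1],[0,0,0,0,0,0.183,1],[0,0,0,0,0,0.183,1],[0,0,0,0,0,0.183,1],[0,0,0,0,0,0,1]]'
python3 -c "
from h import *
o=robot.get_obs(); print('yaw',(o['q'][0]-o['q'][5]).round(4),o['moment'],o['q'].round(3)); shot('side','s13.png')"
```

```text
ft_force: [0.3, 5.9, -1.2]
grip_width: 0.0432
grip_force: 40.0
ft_force: [0.2, 5.8, -1.7]
grip_width: 0.043
grip_force: 40.0
ft_force: [1.1, 7.5, -2.4]
grip_width: 0.0432
grip_force: 40.0
time: 50.12
position: [0.4775, -0.0397, 0.1538]
tool_rot: [0.858, -0.513, -0.001, -0.0]
ft_force: [1.8, 7.0, -1.7]
grip_width: 0.0434
grip_force: 40.0
yaw -2.6482 [ 1.0391998   0.11403102 -0.09598212] [-3.170e-01  5.700e-01  1.914e+00  1.000e-03  6.600e-01  2.331e+00]
```

```bash
python3 -m crank '[[0,0,0,0,0,0,0.2],[0,0,0,0,0,0,0],[0,0,0,0,0,0,0],[0,0,0,0,0,-0.183,0],[0,0,0,0,0,-0.183,0]]' | tail -2
for i in 1; do python3 -m crank '[[0,0,0,0,0,-0.183,0],[0,0,0,0,0,-0.183,0],[0,0,0,0,0,-0.183,0],[0,0,0,0,0,-0.183,0],[0,0,0,0,0,-0.183,0]]' | tail -2; done
python3 -m crank '[[0,0,0,0,0,-0.183,0],[0,0,0,0,0,-0.183,0],[0,0,0,0,0,-0.183,0],[0,0,0,0,0,-0.183,0],[0,0,0,0,0,-0.183,0]]' | tail -2
python3 -m crank '[[0,0,0,0,0,-0.183,0],[0,0,0,0,0,-0.183,0],[0,0,0,0,0,-0.183,0],[0,0,0,0,0,-0.183,0],[0,0,0,0,0,-0.183,0]]' | tail -2
python3 -m crank '[[0,0,0,0,0,-0.183,0],[0,0,0,0,0,-0.183,0],[0,0,0,0,0,-0.183,0],[0,0,0,0,0,-0.183,0],[0,0,0,0,0,-0.183,0]]' | tail -2
python3 -m crank '[[0,0,0,0,0,0,0],[0,0,0,0,0,0,1],[0,0,0,0,0,0,1],[0,0,0,0,0,0,1],[0,0,0,0,0,0,1]]'
python3 -m crank '[[0,0,0,0,0,0,1],[0,0,0,0,0,0,1],[0,0,0,0,0,0,1]]'
python3 -c "
from h import *
o=robot.get_obs(); print('yaw',(o['q'][0]-o['q'][5]).round(4),o['moment'],o['q'].round(3))"
```

```text
grip_width: 0.0837
grip_force: 0.0
grip_width: 0.087
grip_force: 0.0
grip_width: 0.087
grip_force: 0.0
grip_width: 0.0865
grip_force: 0.0
grip_width: 0.0867
grip_force: 0.0
time: 53.92
position: [0.478, -0.0404, 0.1539]
tool_rot: [0.098, 0.995, -0.0, -0.0]
ft_force: [0.4, -0.1, 0.7]
grip_width: 0.0549
grip_force: 0.0
time: 54.3
position: [0.4781, -0.0399, 0.1539]
tool_rot: [0.098, 0.995, 0.0, 0.0]
ft_force: [1.6, 4.6, -0.9]
grip_width: 0.0433
grip_force: 40.0
yaw 1.3749 [ 0.71790094 -0.20947812 -0.09004983] [-3.170e-01  5.700e-01  1.913e+00  1.000e-03  6.590e-01 -1.692e+00]
```

```bash
python3 -m crank '[[0,0,0,0,0,0.183,1],[0,0,0,0,0,0.183,1],[0,0,0,0,0,0.183,1],[0,0,0,0,0,0.183,1],[0,0,0,0,0,0.183,1]]' | tail -2
python3 -m crank '[[0,0,0,0,0,0.183,1],[0,0,0,0,0,0.183,1],[0,0,0,0,0,0.183,1],[0,0,0,0,0,0.183,1],[0,0,0,0,0,0.183,1]]' | tail -2
python3 -m crank '[[0,0,0,0,0,0.183,1],[0,0,0,0,0,0.183,1],[0,0,0,0,0,0.183,1],[0,0,0,0,0,0.183,1],[0,0,0,0,0,0.183,1]]' | tail -2
python3 -m crank '[[0,0,0,0,0,0.183,1],[0,0,0,0,0,0.183,1],[0,0,0,0,0,0,1],[0,0,0,0,0,0,1]]'
python3 - <<'E'
from h import *
o=robot.get_obs(); print('yaw',(o['q'][0]-o['q'][5]).round(4),o['moment'])
b=shot('side','s14.png')
cv2.imwrite('pics/c14.png',cv2.resize(b[160:245,230:330],None,fx=7,fy=7,interpolation=2)[:,:,::-1])
E
```

```text
grip_width: 0.0429
grip_force: 40.0
grip_width: 0.0429
grip_force: 40.0
grip_width: 0.0433
grip_force: 40.0
time: 56.68
position: [0.4772, -0.0398, 0.1539]
tool_rot: [0.997, -0.081, -0.001, -0.001]
ft_force: [-1.8, 5.9, 2.8]
grip_width: 0.0436
grip_force: 40.0
yaw -1.7333 [ 0.75050481  0.34735883 -0.08203498]
```

View pics/c14.png

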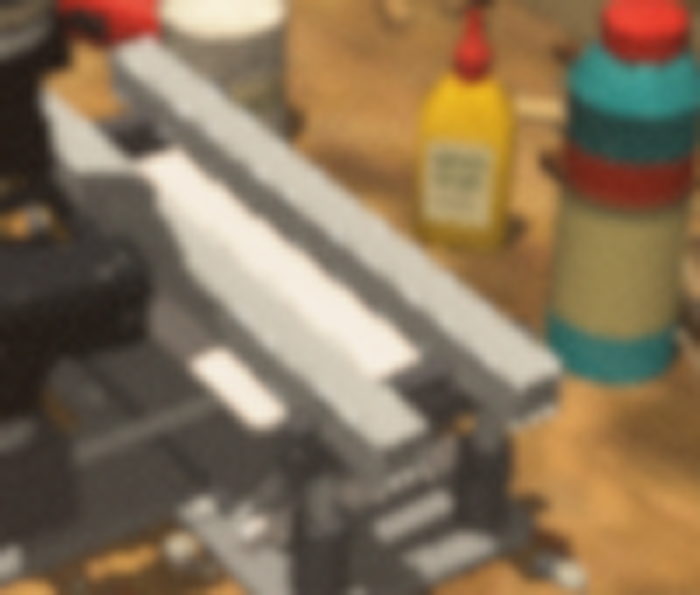

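Both tubes lie seated in their slots, and the platform is close under them. I'll take sub-pixel edge readings of the far tube's upper edge (columns 276–304) and turn on in small steps.

```bash
cat >> h.py <<'E'
def edge(k=3):
    b=np.mean([cams.camera('side').astype(float).mean(2) for _ in range(k)],0); b=cv2.GaussianBlur(b,(0,0),.8); out=[]
    for u in range(276,305):
        v0=int(166+(u-252)*.8); p=b[v0-7:v0+8,u]; g=np.diff(p); i=np.clip(g.argmax(),1,len(g)-2)
        w=g[i-1:i+2].clip(0); out.append(v0-7+i-1+(w*np.arange(3)).sum()/w.sum())
    out=np.array(out); r=out-np.polyval(np.polyfit(np.arange(29),out,1),np.arange(29))
    o=robot.get_obs(); print('edge v',out.mean().round(3),'rms',r.std().round(2),'yaw',(o['q'][0]-o['q'][5]).round(4),'m',np.round(o['moment'],3))
E
python3 -c "
from h import *
edge()"
python3 -m crank '[[0,0,0,0,0,0.14,1],[0,0,0,0,0,0.14,1],[0,0,0,0,0,0,1]]' | tail -3
python3 -c "
from h import *
edge()"
python3 -m crank '[[0,0,0,0,0,0.12,1],[0,0,0,0,0,0,1]]' | tail -3
python3 -c "
from h import *
edge()"
python3 -m crank '[[0,0,0,0,0,0.12,1],[0,0,0,0,0,0,1]]' | tail -3
python3 -c "
from h import *
edge()"
```

```text
edge v 194.965 rms 0.33 yaw -1.7333 m [ 0.844  0.334 -0.085]
ft_force: [-1.3, 6.3, 2.7]
grip_width: 0.0431
grip_force: 40.0
edge v 194.989 rms 0.35 yaw -2.0133 m [ 0.881  0.273 -0.084]
ft_force: [-0.1, 6.1, 2.2]
grip_width: 0.0433
grip_force: 40.0
edge v 194.99 rms 0.35 yaw -2.1332 m [ 1.006  0.288 -0.117]
ft_force: [-0.7, 6.3, 2.6]
grip_width: 0.0435
grip_force: 40.0
edge v 194.855 rms 0.32 yaw -2.2531 m [1.024 0.246 0.025]
```

```bash
python3 -m crank '[[0,0,0,0,0,0.12,1],[0,0,0,0,0,0.12,1],[0,0,0,0,0,0,1]]' | tail -3
python3 -c "
from h import *
edge()"
```

```text
ft_force: [-1.1, 6.1, 2.2]
grip_width: 0.0432
grip_force: 40.0
edge v 194.667 rms 0.34 yaw -2.4929 m [ 1.031  0.216 -0.05 ]
```

```bash
python3 -m crank '[[0,0,0,0,0,0,0.3],[0,0,0,0,0,0,0],[0,0,0,0,0,0,0],[0,0,0,0,0,0,0],[0,0,-4,0,0,0,0]]'
python3 -m crank '[[0,0,-5,0,0,0,0],[0,0,-5,0,0,0,0],[0,0,0,0,0,0,0],[0,0,0,0,0,0,0]]'
python3 - <<'E'
from h import *
edge()
b=shot('side','f.png').astype(float); s=cv2.imread('pics/s7.png')[:,:,::-1].astype(float)
print('nest diff',np.abs(b[255:310,255:300]-s[255:310,255:300]).mean().round(2))
for dx,x in(('far',.648),('near',.579)):
    print(dx,proj('top',(x+.003,.12,.1275)),proj('top',(x-.003,-.21,.1275)))
a=shot('top','ft.png'); g=cv2.cvtColor(a,cv2.COLOR_RGB2HSV)
for u in (229,326):
    m=(g[170:215,u,1]<45)&(g[170:215,u,2]>120); print(u,np.where(m)[0]+170)
for x in(.648,.579): print([ [proj('top',(x+.0022*(y+.045)/.1+d,y,.127)).tolist() for d in(.0125,-.0125)] for y in(.1,-.19)])
E
```

```text
time: 59.35
position: [0.4765, -0.0402, 0.1922]
tool_rot: [0.895, -0.446, -0.003, 0.001]
ft_force: [-0.1, -0.9, 0.5]
grip_width: 0.0831
grip_force: 0.0
time: 59.85
position: [0.4774, -0.0403, 0.2936]
tool_rot: [0.895, -0.446, -0.0, 0.0]
ft_force: [-0.3, -0.3, -0.7]
grip_width: 0.0869
grip_force: 0.0
edge v 194.666 rms 0.34 yaw -2.4966 m [ 0.008  0.178 -0.018]
nest diff 2.27
far [222.5 180.9] [328.8 179.8]
near [222.9 202.9] [330.1 201.9]
229 [178 179 180 181 182 183 184 185 186 200 201 202 203 204 205 206 207]
326 [178 179 180 181 182 183 184 200 201 202 203 204 205 206 207 208]
[[[228.9, 176.7], [229.1, 184.6]], [[322.2, 176.1], [322.6, 184.1]]]
[[[229.3, 198.7], [229.4, 206.7]], [[323.3, 198.1], [323.7, 206.2]]]
```

```bash
python3 -c "
from rig import ticket
print(ticket.hand_in())"
```

```text
the job is handed in; nothing more can be done
None
```

I handed the job in at about 60 s on the robot's clock; no verdict came back: the three cups are nested flat on the mat, both tubes lie in their slots, and the platform is raised against them, lifting the far tube about 1.1–1.4 mm (I did not measure the near tube's lift).

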